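# Prepare and start the spring-driven air sampler

### The job

Get the spring-driven air sampler running for a sample: first set the round covered dish flat and centred on the sampler's small round stage and let go; then wind the brass key on top clockwise, in several turns, until the spring is fully wound; then turn the valve handle to half open, at the long middle mark, and last push the start tab all the way to the far end of its track. Leave the other things on the table where they are.

Things in the scene. Friction and masses are not known exactly. Their poses are not given: they have to be found in the camera images.
- sampler: Air sampler, fixed: dark base plate 140 (x) x 430 (y) x 14 mm carrying, from -y to +y: round steel stage, brass valve with black scale disc, grey clockwork housing (130 x 110 mm, top at 66 mm) with winding key and, on its robot side, a white spring gauge, and the start tab's track. Origin: centre of the underside, on the table; x points to its back, away from the robot, y to its left.
- stage (a point): Centre of the top face of the round steel stage, disc of diameter 72 mm, 48 mm above the table, no rim; at (0, -0.165) m in the sampler's frame.
- dish: Round flat covered culture dish, clear with pale beige filling, diameter 58 mm, 14 mm high. Origin: centre of its underside, z up. It starts on the table to the right of the sampler.
- key_grip (a point): Centre of the brass wing of the winding key, on its vertical turning axis, 100 mm above the table. The wing is a flat block 50 mm long (its x axis), 16 mm thick (y), 28 mm high (86 to 114 mm above the table); pinch it from above across its thickness, or along its length. The housing's top is 20 mm below the wing.
- key (a joint): Wind of the spring, rad of key turn: grows when the key is turned clockwise seen from above; 0 run down, 5.0 fully wound (hard stop). It stays where it is left (a click holds it); turning takes up to about 0.2 N m. One grasp is not enough: turn, let go, turn the hand back, take hold again.
- gauge (a joint): Pointer of the round white spring gauge (56 mm) on the housing, rad, driven by the key: 0 run down, black pointer to the left (+y) at the first long mark; it turns clockwise over the far side to 3.14, pointer to the right (-y) at the second long mark, fully wound.
- valve_axis (a point): Point on the vertical turning axis of the valve handle, 86 mm above the table, at the middle of the handle's height.
- valve_grip (a point): Middle of the black grip of the valve handle, 62 mm from the axis, 86 mm above the table. The grip is a bar 45 mm long (its x axis, which points to the turning axis), 14 mm wide, 14 mm high, with 22 mm of free air below it to the black scale disc (radius 41 mm); pinch it from above across its width.
- valve (a joint): Angle of the valve handle, rad: 0 closed (handle points to the robot, the sampler's -x), grows counter-clockwise seen from above, to 1.571 open (handle points to the stage, -y). White marks every 22.5 degrees on the disc; the long broad one is half open, 0.785.
- tab_grip (a point): Grip point on the start tab, a ribbed grey upright block 16 x 16 mm, 34 mm high (41 to 73 mm above the table) on a slider in a track along the sampler's x; the point is on its centre line 63 mm above the table. Pinch it along x or push it from the robot's side.
- tab (a joint): Travel of the start tab, m: about 0 stopped (end towards the robot), 0.040 started (far end, hard stop).
- tally: Bystander: round white hand tally counter, 48 x 66 x 23 mm; stands near the dish. Origin: underside centre.
- bottle: Bystander: brown reagent bottle with white cap, diameter 62 mm, 140 mm high, left of the sampler.
Things that resemble listed ones, but are neither listed nor needed, are in the scene too. What is shaped like the dish but purple or red is not meant.

How it is judged:
By the outcome, as a careful person would: the job done as asked, in the order asked, and still so for the second after the job is handed in, with the robot touching nothing.
It also fails if it takes over 72 s, if anything falls off the work surface, if the arm or the gripper's body presses on something with over 40 N, if the wrist force passes 120 N, or if a joint passes its speed limit or range.

### The arm

A 7-joint arm with a two-finger parallel gripper is mounted at the origin on the work surface; the furniture and walls round the work are solid. World frame = base frame: x ahead of the robot, y to its left, z up, the work surface at z = 0. Lengths are in m, angles in rad, forces in N, time in s.
With the tool pointing down it reaches from about 0.4 to 0.875 m from the base axis. Payload 6.5 kg.
Tool frame: the origin (TCP) lies at the very end of the fingers, on their centre line; the grasp point (between the pads) lies 19 mm behind it; x points along the fingers, z is the direction in which the jaws open and shut, and the axes are right-handed (so a half turn about x gives the same grasp; the last joint's range is limited). The gripper opens to 85 mm and grips with 20 to 120 N. Pads are 22 mm wide; open, the fingers measure 114 mm over their backs; the gripper's body (76 mm by 85 mm) begins 54 mm behind the grasp point. The pads swing forward as they close: fully open they stand 13 mm farther back than shut.
Start: joints at [-1.266, 0.536, -0.004, 1.538, 0.003, 1.067, -0.071], TCP at [0.236, 0.606, 0.231] pointing down, gripper open.
Joint ranges: [-2.7, 2.7], [-0.37, 2.16], [-1.27, 1.26], [0.24, 2.4], [-1.31, 4.45], [0.19, 1.91], [-2.76, 2.76]. Speed limits (rad/s): [2.39, 2.39, 3.14, 3.14, 3.14, 3.14, 3.14].

### API

Orientations are given as a 3x3 rotation matrix whose columns are the frame's x, y, z axes.
In Python, from workcell import * gives the robot as it stands.
- The arm moves only by the tool drive_tool, never from a script. Its argument "series" is a list of rows, each a list of 7 numbers: the closure, from -1 (fully open) to 1 (shut), then the shift along the world's x, y, z in m, then the turn, a rotation vector about the world's x, y, z in degrees. A call has exactly 8 rows; each row shifts and turns the commanded pose from where the row before left it; what a row does not reach is not made up. A row lasts 1/10 s, in which the tool goes at most 50 mm and 8.59 degrees, less where a joint would pass 70% of its speed; a pose out of reach is approached as far as the arm can. A call is refused whole if a number of a shift passes 0.05 or a number of a turn 8.59, either way. A call with a gripper value outside its range is refused whole. The fingers move at their own pace and stop on an object; the grip force is fixed at half the most. Time passes only in rows, so rows that do not move let the fingers close, or fill a call up. It gives the time, the measured TCP pose, the force and the opening at its end, in the units of the state.
- read_state(): the state, without advancing time (a new reading comes with each control period).
- get_image(name): name is "scene" or "side" or "wrist"; returns (picture, depth): 400x640x3 uint8, red, green, blue; 400x640 float32, m along the optical axis (not along the pixel's ray), 0 where there is no reading.
- camera_model(name): a dict with "fx", "fy", "cx", "cy" (pixels), "view" (4x4, takes a point from world to camera coordinates). Camera axes: x right, y up, looking along -z (the intrinsics and any distortion apply to the point x, -y, -z); pixel columns grow to the right and rows downward; lengths in m; the calibration is good to about 2 mm. A picture is of the moment at which its call begins: read the wrist's pose just before it. camera_model takes no time and is no camera call; for the wrist camera it gives the pose at the moment of the call.
- close_job(): hands the job in, once; it reports no verdict.
Trained networks look in the newest picture that a camera, given by its name, has taken for a name from the list of things; names that differ only in an ending like _2 or _b are one class to them, and where a whole thing is asked for, a point or a joint stands for the part that bears it (a point fixed in the world has none). Each returns a list of dicts, best first, with "p" (0 to 1); they miss things now and then, are a little off and sometimes report something else, mostly with a low value. They report only what shows in the picture. A call takes as long as a camera call. They do not tell look-alikes from the thing itself.
- boxes_of(query, camera): "centre" ([column, row] in pixels, amid what is visible of it).
- outline_of(query, camera): "mask" (400x640 bool, what is visible of it) and "centre" ([column, row] in pixels, amid what is visible of it).
- place_of(query, camera): "centre" ([column, row] in pixels: a listed point, or the origin of a listed thing).
The state is a dict: "time_s": time; "joint_positions": joint angles; "qd": joint speeds; "joint_torque": joint torques, N m; "tcp_pos": TCP position; "eef_rot": TCP orientation; "ft_force": force on the tool from outside, world axes, zero at the start; "moment": the same for the moment, N m; "grip_width": finger opening in m.
Only numpy, scipy, OpenCV 4.12 (cv2) and the standard library are available. Lean on these libraries where they do the work, as an engineer would, in place of code of your own. Each camera call takes 0.05 s, during which the arm holds its last target.

## Working session

There is one attempt and no reset: what is moved stays moved. The work goes in short steps, Python scripts to look and compute and a tool call to move; the robot and the scene stay as the last step left them, time stands still between calls to the robot, and variables do not carry over. Pictures are saved under pics/ and viewed, and the job is handed in when it is done.

Besides the shell and the picture viewer there is one more tool, called after ">>>" as name(argument=value, ...) on one line, values as JSON. drive_tool: Moves the arm, as the interface text tells. Its arguments: {"type":"object","properties":{"series":{"type":"array","items":{"type":"array","items":{"type":"number"}}}},"required":["series"]}

```bash
ls; mkdir -p pics; python3 - <<'E'
from workcell import *
import cv2,numpy as np
s=read_state()
for k,v in s.items(): print(k,np.round(v,3).tolist())
for n in ["scene","side"]:
    im,d=get_image(n); cv2.imwrite(f"pics/{n}0.png",im[:,:,::-1]); np.save(f"{n}0d.npy",d)
    m=camera_model(n); print(n,m)
E
```

```text
pics
time_s 0.0
joint_positions [-1.266, 0.537, -0.004, 1.539, 0.003, 1.067, -0.071]
qd [0.002, -0.002, 0.001, -0.001, -0.0, -0.002, 0.002]
joint_torque [0.001, -58.342, 1.049, -25.91, 0.012, 0.01, 0.0]
tcp_pos [0.235, 0.605, 0.23]
eef_rot [[-0.001, -0.932, 0.362], [-0.002, 0.362, 0.932], [-1.0, -0.0, -0.002]]
ft_force [0.735, -0.656, 0.015]
moment [-0.029, -0.03, -0.016]
grip_width 0.085
scene {'fx': 446.98181438667865, 'fy': 446.98181438667865, 'cx': 322.019794552525, 'cy': 201.90349301737723, 'view': array([[ 0.87423853, -0.48547622, -0.00445245, -0.44145599],
       [ 0.26745079,  0.4739271 ,  0.83896554, -0.16203793],
       [-0.40518769, -0.73464681,  0.54416633, -1.41111707],
       [ 0.        ,  0.        ,  0.        ,  1.        ]])}
side {'fx': 435.58927062617795, 'fy': 435.58927062617795, 'cx': 321.8447672141943, 'cy': 192.00093683493134, 'view': array([[ 0.82272209, -0.56835336,  0.01014028, -0.44012234],
       [ 0.36339983,  0.53959077,  0.75946189, -0.15379218],
       [-0.43711431, -0.6211411 ,  0.65047276, -1.34373254],
       [ 0.        ,  0.        ,  0.        ,  1.        ]])}
```

View pics/scene0.png

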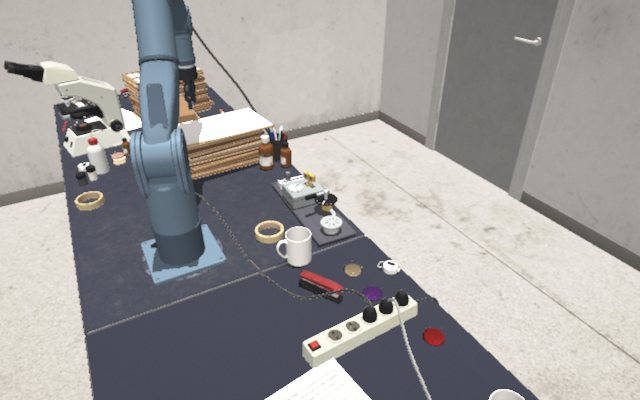

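View pics/side0.png

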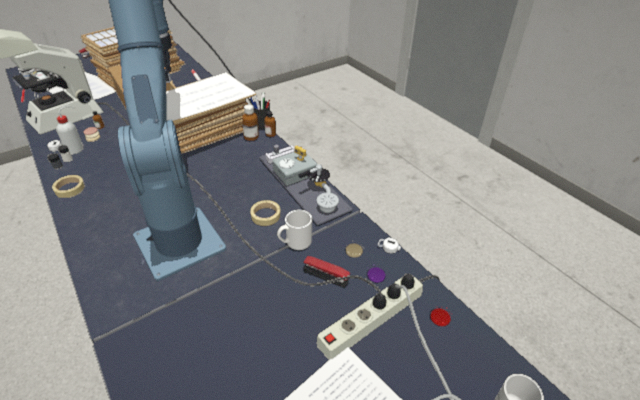

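The scene picture shows the sampler from about (295,185) to (335,232), with the stage at (331,225). The beige dish is at (353,270) and the tally at (390,267). Look-alikes for the dish are the purple lid (372,294), the red lid (434,337), and the tape rings (269,231) and (90,200). The beige filled disc at (353,270) fits the description.

```bash
cat > h.py <<'E'
from workcell import *
import cv2,numpy as np
def ray(m,uv):
    V=np.array(m["view"]);R=V[:3,:3];t=V[:3,3]
    o=-R.T@t
    d=R.T@np.array([(uv[0]-m["cx"])/m["fx"],-(uv[1]-m["cy"])/m["fy"],-1.])
    return o,d
def onz(m,uv,z):
    o,d=ray(m,uv); return o+d*(z-o[2])/d[2]
def wdepth(m,uv,dep):
    o,d=ray(m,uv); return o+d*dep
def proj(m,p):
    V=np.array(m["view"]);c=V[:3,:3]@np.asarray(p)+V[:3,3]
    return np.array([m["cx"]+m["fx"]*c[0]/-c[2], m["cy"]+m["fy"]*(-c[1])/-c[2]])
def cloud(m,dep):
    v,u=np.mgrid[0:400,0:640]
    V=np.array(m["view"]);R=V[:3,:3];t=V[:3,3]
    d=np.stack([(u-m["cx"])/m["fx"],-(v-m["cy"])/m["fy"],-np.ones_like(u,float)],-1)
    return (d*dep[...,None]-t)@R
E
python3 - <<'E'
from h import *
Z={"stage":.048,"dish":0,"key_grip":.1,"valve_axis":.086,"valve_grip":.086,"tab_grip":.063,"sampler":0,"tally":0,"bottle":0}
for n in ["scene","side"]:
    m=camera_model(n)
    for q in Z:
        for r in place_of(q,n)[:3]:
            print(n,q,round(r["p"],2),np.round(r["centre"],1).tolist(),np.round(onz(m,r["centre"],Z[q]),4).tolist())
im=cv2.imread("pics/scene0.png")
a=cv2.resize(im[160:310,250:450],None,fx=4,fy=4,interpolation=cv2.INTER_CUBIC)
cv2.imwrite("pics/crop1.png",a)
E
```

```text
scene stage 0.97 [332.3, 222.0] [0.4638, -0.144, 0.048]
scene dish 0.71 [433.4, 338.7] [0.466, -0.6472, 0.0]
scene dish 0.61 [372.8, 294.3] [0.4217, -0.4439, 0.0]
scene dish 0.5 [352.5, 271.8] [0.4221, -0.3367, 0.0]
scene key_grip 0.52 [308.1, 178.6] [0.4857, 0.0671, 0.1]
scene key_grip 0.26 [309.5, 208.3] [0.401, -0.105, 0.1]
scene valve_axis 0.57 [324.9, 192.0] [0.5044, -0.0224, 0.086]
scene valve_axis 0.19 [331.4, 219.3] [0.4417, -0.1758, 0.086]
scene valve_grip 0.57 [311.0, 197.3] [0.4463, -0.0291, 0.086]
scene tab_grip 0.64 [284.9, 171.2] [0.4631, 0.2191, 0.063]
scene sampler 0.72 [308.8, 207.8] [0.4681, 0.0325, -0.0]
scene tally 0.66 [386.0, 270.2] [0.5134, -0.3799, 0.0]
scene bottle 0.74 [263.1, 166.3] [0.4463, 0.408, 0.0]
side stage 0.88 [329.7, 195.3] [0.4793, -0.1256, 0.048]
side dish 0.78 [374.6, 272.3] [0.423, -0.4307, 0.0]
side dish 0.64 [352.6, 248.7] [0.4261, -0.3227, 0.0]
side dish 0.52 [437.7, 317.4] [0.464, -0.6404, -0.0]
side key_grip 0.4 [320.0, 165.4] [0.5061, -0.0289, 0.1]
side key_grip 0.39 [301.2, 154.1] [0.4885, 0.0621, 0.1]
side valve_grip 0.47 [303.9, 175.2] [0.441, -0.0285, 0.086]
side tab_grip 0.51 [274.7, 149.5] [0.4498, 0.1853, 0.063]
side sampler 0.72 [304.4, 181.3] [0.481, 0.0328, 0.0]
side tally 0.63 [304.5, 175.8] [0.4986, 0.0594, 0.0]
side tally 0.49 [390.0, 249.4] [0.519, -0.389, 0.0]
side bottle 0.81 [250.0, 134.1] [0.4621, 0.4186, 0.0]
```

View pics/crop1.png

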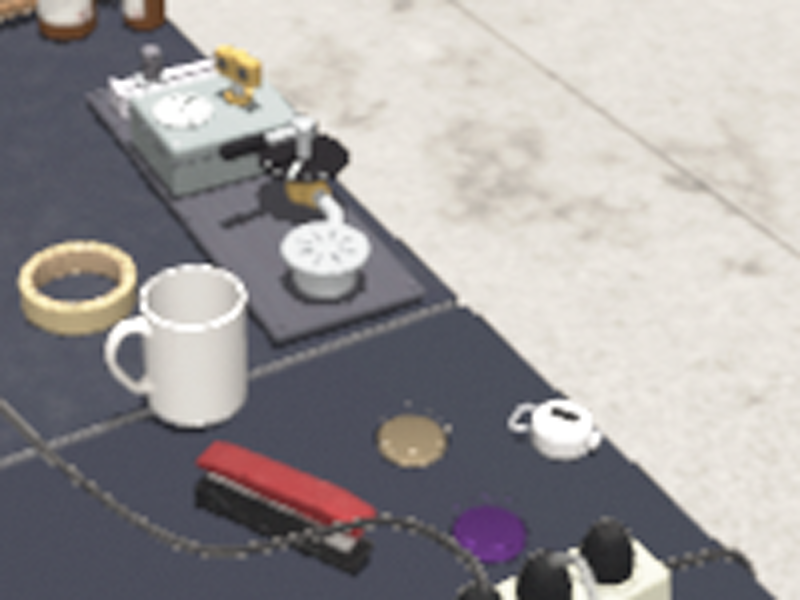

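```bash
python3 - <<'E'
from h import *
for n in ["scene","side"]:
    m=camera_model(n); d=np.load(f"{n}0d.npy"); P=cloud(m,d); ok=d>0
    print(n)
    for (lo,hi) in [(.01,.018),(.044,.052),(.062,.070)]:
        k=ok&(P[...,2]>lo)&(P[...,2]<hi)&(P[...,0]>.35)&(P[...,0]<.62)&(P[...,1]>-.25)&(P[...,1]<.3)
        q=P[k][:,:2].astype(np.float32)
        if len(q)>5: print(lo,len(q),cv2.minAreaRect(q),q.mean(0))
    k=ok&(P[...,0]>.1)&(P[...,0]<.7)&(P[...,1]>.2)&(P[...,1]<.8)
    q=P[k]
    # height grid
    for x in np.arange(.1,.7,.1):
        print(round(x,1),[round(float(q[(abs(q[:,0]-x)<.05)&(abs(q[:,1]-y)<.05),2].max(initial=-1)),2) for y in np.arange(.2,.8,.1)])
E
```

```text
scene
0.01 1175 ((0.47148948907852173, 0.02364787459373474), (0.4277595281600952, 0.14348039031028748), 86.98214721679688) [ 0.44955993 -0.06586035]
0.044 289 ((0.458791583776474, 0.011746793985366821), (0.095213383436203, 0.3716476261615753), 6.070878028869629) [ 0.45640993 -0.09163181]
0.062 443 ((0.4724659025669098, 0.06941121071577072), (0.2500734329223633, 0.13102494180202484), 86.37458801269531) [0.46797407 0.07096112]
0.1 [0.7, 0.01, 0.0, -1.0, -1.0, -1.0, -1.0]
0.2 [0.01, 0.68, 0.68, 0.65, 0.55, 0.16, 0.14]
0.3 [0.01, 0.01, 0.17, 0.63, 0.63, 0.33, 0.14]
0.4 [0.04, 0.01, 0.17, 0.17, 0.17, 0.17, -1.0]
0.5 [0.07, 0.07, 0.17, 0.17, 0.17, 0.24, 0.3]
0.6 [-1.0, 0.01, 0.12, 0.14, -1.0, 0.05, -1.0]
side
0.01 1248 ((0.46396568417549133, 0.02506682276725769), (0.43174850940704346, 0.14050179719924927), 88.10731506347656) [ 0.44469804 -0.06142813]
0.044 296 ((0.4758566617965698, 0.011326387524604797), (0.14096622169017792, 0.36577877402305603), 5.8867106437683105) [ 0.45396507 -0.0927907 ]
0.062 507 ((0.4780772924423218, 0.08718304336071014), (0.17320184409618378, 0.15921981632709503), 59.9815673828125) [0.46087343 0.07409287]
0.1 [0.0, 0.01, 0.16, -1.0, -1.0, -1.0, -1.0]
0.2 [0.01, 0.01, 0.17, 0.35, 0.53, 0.26, -1.0]
0.3 [0.0, 0.0, 0.17, 0.17, 0.53, 0.32, 0.13]
0.4 [0.04, 0.0, 0.16, 0.17, 0.17, 0.17, 0.3]
0.5 [0.07, 0.08, 0.16, 0.17, 0.17, 0.23, 0.3]
0.6 [-1.0, 0.0, 0.12, 0.14, -1.0, 0.02, -1.0]
```

>>> drive_tool(series=[[-1,0.03,-0.03,0.04,0,0,0],[-1,0.03,-0.04,0.04,0,0,0],[-1,0.025,-0.04,0.03,0,0,0],[-1,0.025,-0.04,0.03,0,0,0],[-1,0.025,-0.04,0.02,0,0,0],[-1,0.02,-0.045,0.01,0,0,0],[-1,0.02,-0.045,0,0,0,0],[-1,0.01,-0.045,0,0,0,0]])

```text
time_s: 1.8
tcp_pos: [0.4052, 0.3012, 0.3805]
eef_rot: [[0.002, -0.931, 0.364], [0.001, 0.364, 0.931], [-1.0, -0.001, 0.001]]
ft_force: [0.6, 0.5, -0.8]
grip_width: 0.0853
```

```bash
python3 - <<'E'
from h import *
s=read_state(); print(s["time_s"],s["tcp_pos"],s["joint_positions"]); print(s["eef_rot"])
m=camera_model("wrist");V=m["view"];R=V[:3,:3];c=-R.T@V[:3,3]
E=s["eef_rot"];print("cam in tool",E.T@(c-s["tcp_pos"]), "look in tool",E.T@(-R[2]),"right",E.T@R[0],m["fx"],m["cx"],m["cy"])
im,d=get_image("wrist");cv2.imwrite("pics/w1.png",im[:,:,::-1])
E
```

```text
1.8 [0.40523089 0.30120998 0.38052093] [-0.84587779  0.14766997  0.1333442   1.72439985 -0.01997683  1.26918746
  0.49035218]
[[ 1.59190843e-03 -9.31463591e-01  3.63831066e-01]
 [ 7.34119779e-04  3.63832517e-01  9.31464095e-01]
 [-9.99998463e-01 -1.21570996e-03  1.26299390e-03]]
cam in tool [-0.14216198  0.08318833  0.00094039] look in tool [ 9.47367893e-01 -3.20146891e-01  2.08021050e-04] right [1.38734888e-04 1.06030675e-03 9.99999428e-01] 287.60541986199036 320.5695683752304 198.79958112360964
```

View pics/w1.png

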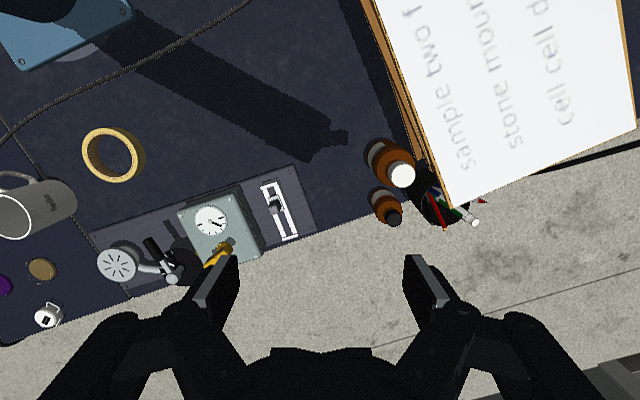

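>>> drive_tool(series=[[-1,0,-0.045,-0.01,0,0,3],[-1,0,-0.045,-0.01,0,0,3],[-1,0,-0.045,-0.01,0,0,3],[-1,0,-0.045,-0.01,0,0,3],[-1,0,-0.045,0,0,0,3],[-1,0,-0.045,0,0,0,3],[-1,0,0,0,0,0,3],[-1,0,0,0,0,0,0]])

```text
time_s: 2.65
tcp_pos: [0.4037, 0.0328, 0.3402]
eef_rot: [[0.001, -1.0, 0.006], [0.001, 0.006, 1.0], [-1.0, -0.001, 0.001]]
ft_force: [1.0, 0.2, -0.1]
grip_width: 0.0855
```

```bash
python3 - <<'E'
from h import *
import pickle
s=read_state(); print(s["time_s"],s["tcp_pos"],s["joint_positions"]); print(s["eef_rot"])
m=camera_model("wrist")
im,d=get_image("wrist");cv2.imwrite("pics/w2.png",im[:,:,::-1]);np.save("w2d.npy",d);pickle.dump(m,open("w2m.pkl","wb"))
Z={"stage":.048,"dish":0,"key_grip":.1,"valve_axis":.086,"valve_grip":.086,"tab_grip":.063,"sampler":0}
for q in Z:
        for r in place_of(q,"wrist")[:2]:
            print(q,round(r["p"],2),np.round(r["centre"],1).tolist(),np.round(onz(m,r["centre"],Z[q]),4).tolist())
E
```

```text
2.65 [0.40374185 0.03278547 0.34023105] [-0.5493402  -0.0337415   0.35202843  2.00967023  0.0120514   1.16278872
  1.36223996]
[[ 7.05773155e-04 -9.99979984e-01  6.28756524e-03]
 [ 7.22642843e-04  6.28807518e-03  9.99979969e-01]
 [-9.99999490e-01 -7.01215354e-04  7.27066333e-04]]
stage 0.83 [220.2, 195.4] [0.4614, -0.1255, 0.048]
dish 0.66 [43.8, 165.3] [0.4214, -0.4372, 0.0]
dish 0.58 [110.0, 166.7] [0.4244, -0.3251, 0.0]
key_grip 0.93 [352.0, 232.0] [0.5017, 0.0795, 0.1]
valve_axis 0.64 [288.1, 231.3] [0.5067, -0.0155, 0.086]
valve_grip 0.73 [282.8, 192.7] [0.4454, -0.0207, 0.086]
tab_grip 0.69 [284.8, 187.2] [0.4439, -0.0204, 0.063]
sampler 0.61 [315.9, 190.0] [0.4678, 0.0256, 0.0]
```

View pics/w2.png

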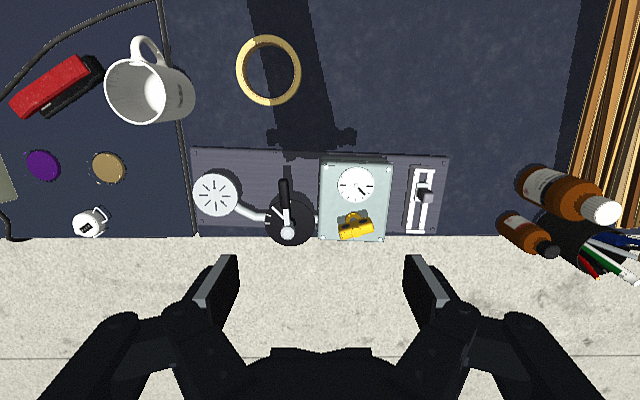

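```bash
python3 - <<'E'
import cv2
im=cv2.imread("pics/w2.png")
cv2.imwrite("pics/w2c.png",cv2.resize(im[140:250,180:460],None,fx=2.8,fy=2.8,interpolation=cv2.INTER_CUBIC))
cv2.imwrite("pics/w2k.png",cv2.resize(im[150:250,310:440],None,fx=6,fy=6,interpolation=cv2.INTER_CUBIC))
E
```

```text
(no output)
```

View pics/w2c.png

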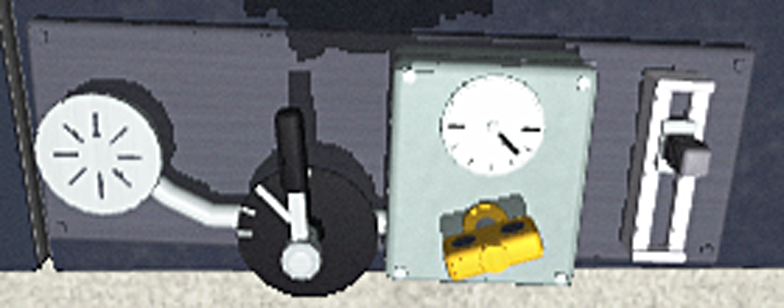

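View pics/w2k.png

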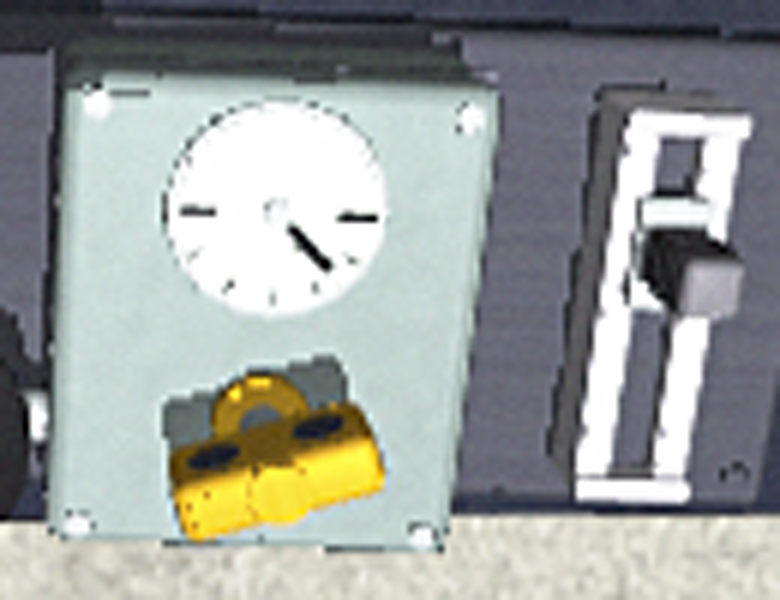

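```bash
python3 - <<'E'
from h import *
import pickle
m=pickle.load(open("w2m.pkl","rb"))
print("stage hand",onz(m,(215.7,194.3),.048))
# base plate corners: image top-left, top-right
for uv in [(190,147),(448,157)]: print(onz(m,uv,.014))
im=cv2.imread("pics/w2.png").astype(int)
# white stage mask
sub=im[160:230,185:250]; k=(sub.min(2)>185).astype(np.uint8)
n,l,st,ce=cv2.connectedComponentsWithStats(k)
i=1+st[1:,4].argmax(); print(st[i],ce[i]+[185,160])
c=max(cv2.findContours((l==i).astype(np.uint8),0,1)[0],key=cv2.contourArea)
pts=np.array([onz(m,p[0]+[185,160],.048)[:2] for p in c],np.float32); print(cv2.minEnclosingCircle(pts), cv2.fitEllipse(pts))
for q in ["stage","dish"]:
  for r in outline_of(q,"wrist")[:3]: print(q,r["p"],r["centre"])
# dish hue mask
hsv=cv2.cvtColor(im.astype(np.uint8),cv2.COLOR_BGR2HSV)
k=np.zeros((400,640),np.uint8);k[145:190,85:132]=1
k&=((hsv[...,0]>10)&(hsv[...,0]<32)&(hsv[...,1]>50)&(hsv[...,2]>80)).astype(np.uint8)
c=max(cv2.findContours(k,0,1)[0],key=cv2.contourArea)
pts=np.array([onz(m,p[0],.010)[:2] for p in c],np.float32); print("dish",cv2.minEnclosingCircle(pts), cv2.fitEllipse(pts))
E
```

```text
stage hand [ 0.45948145 -0.13245726  0.048     ]
[ 0.38968467 -0.17732267  0.014     ]
[0.408209   0.24295353 0.014     ]
[   7   14   58   44 1447] [216.43607464 195.65929509]
((0.47047287225723267, -0.12367063015699387), 0.049573399126529694) ((0.4636192321777344, -0.13000646233558655), (0.06544338166713715, 0.08993610739707947), 145.37814331054688)
stage 0.64 [320.4, 192.3]
dish 0.84 [41.8, 164.3]
dish 0.63 [106.4, 166.9]
dish ((0.423910528421402, -0.321228563785553), 0.026666270568966866) ((0.42395827174186707, -0.32144415378570557), (0.04865230992436409, 0.05200488492846489), 18.53671646118164)
```

>>> drive_tool(series=[[-1,0,-0.045,-0.01,0,0,0],[-1,0,-0.05,-0.02,0,0,0],[-1,0.005,-0.05,-0.02,0,0,0],[-1,0.005,-0.05,-0.02,0,0,0],[-1,0.005,-0.05,-0.02,0,0,0],[-1,0.005,-0.05,-0.02,0,0,0],[-1,0.0,-0.05,-0.02,0,0,0],[-1,0,-0.01,-0.01,0,0,0]])

```text
time_s: 3.95
tcp_pos: [0.4206, -0.3047, 0.2077]
eef_rot: [[-0.002, -1.0, 0.01], [-0.003, 0.01, 1.0], [-1.0, 0.002, -0.003]]
ft_force: [0.5, -0.1, -0.6]
grip_width: 0.0852
```

```bash
cat > look.py <<'E'
from h import *
import sys,pickle
def look(name,cam="wrist"):
    s=read_state(); m=camera_model(cam)
    im,d=get_image(cam); im=im[:,:,::-1].copy(); cv2.imwrite(f"pics/{name}.png",im); np.save(f"{name}d.npy",d); pickle.dump(m,open(f"{name}m.pkl","wb"))
    if cam=="wrist": print(round(s["time_s"],2),"tcp",np.round(s["tcp_pos"],4),"zaz",round(float(np.degrees(np.arctan2(s["eef_rot"][1,2],s["eef_rot"][0,2]))),2),"down",np.round(s["eef_rot"][:,0],4),"j",np.round(s["joint_positions"],2),"F",np.round(s["ft_force"],1),"M",np.round(s["moment"],2),"w",round(s["grip_width"],4))
    return im,d,m,s
if __name__=="__main__": look(sys.argv[1],*sys.argv[2:])
E
python3 look.py w3
```

```text
3.95 tcp [ 0.4206 -0.3047  0.2077] zaz 89.42 down [-0.0017 -0.0034 -1.    ] j [ 0.03  0.4   0.64  1.93 -0.29  0.9   2.38] F [ 0.5 -0.1 -0.6] M [0.04 0.04 0.01] w 0.0852
```

View pics/w3.png

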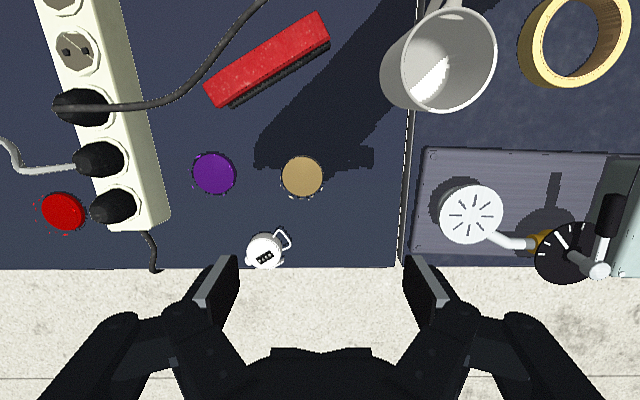

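The dish (beige, at (302,177)) is clear of the purple lid (214,174) and the tally (265,250). The stage is at (471,214).

```bash
cat > meas.py <<'E'
from h import *
import pickle
def ld(n): return cv2.imread(f"pics/{n}.png"),pickle.load(open(f"{n}m.pkl","rb"))
def dish(n,box,z=.010):
    im,m=ld(n);hsv=cv2.cvtColor(im,cv2.COLOR_BGR2HSV)
    k=np.zeros((400,640),np.uint8);x0,y0,x1,y1=box;k[y0:y1,x0:x1]=1
    k&=((hsv[...,0]>10)&(hsv[...,0]<32)&(hsv[...,1]>50)&(hsv[...,2]>80)).astype(np.uint8)
    c=max(cv2.findContours(k,0,1)[0],key=cv2.contourArea)
    pts=np.array([onz(m,p[0],z)[:2] for p in c],np.float32)
    return cv2.minEnclosingCircle(pts),cv2.fitEllipse(pts)
def stage(n,box,thr=175,z=.048):
    im,m=ld(n);x0,y0,x1,y1=box
    k=(im[y0:y1,x0:x1].min(2)>thr).astype(np.uint8)
    k=cv2.morphologyEx(k,cv2.MORPH_CLOSE,np.ones((5,5)));k=cv2.morphologyEx(k,cv2.MORPH_OPEN,np.ones((21,21)))
    c=max(cv2.findContours(k,0,1)[0],key=cv2.contourArea)
    pts=np.array([onz(m,p[0]+[x0,y0],z)[:2] for p in c],np.float32)
    return cv2.minEnclosingCircle(pts),cv2.fitEllipse(pts)
E
python3 - <<'E'
from meas import *
print(dish("w3",(270,145,335,205)))
for t in (150,175,195): print(stage("w3",(430,170,510,260),t))
im,m=ld("w3")
print(onz(m,(302,177),.014), proj(m,[.4237,-.325,.012]))
d=np.load("w3d.npy");P=cloud(m,d)
print(P[177,302],P[214,450],P[214,490], P[150,360])
k=(P[...,2]>.040)&(P[...,2]<.056)&(P[...,1]<-.06)&(P[...,1]>-.25)&(P[...,0]<.56)&(d>0)
q=P[k][:,:2].astype(np.float32);print(len(q),cv2.minEnclosingCircle(q),np.median(P[k][:,2]))
k=(P[...,2]>.006)&(P[...,2]<.03)&(abs(P[...,1]+.32)<.05)&(abs(P[...,0]-.42)<.05)&(d>0)
q=P[k][:,:2].astype(np.float32);print(len(q),cv2.minEnclosingCircle(q),np.median(P[k][:,2]))
cv2.imwrite("pics/w3c.png",cv2.resize(im[120:280,250:530],None,fx=2.8,fy=2.8,interpolation=cv2.INTER_CUBIC))
E
```

```text
(((0.42271220684051514, -0.32627612352371216), 0.025838959962129593), ((0.4231811761856079, -0.32689139246940613), (0.048208922147750854, 0.04906972125172615), 76.83187103271484))
(((0.46194925904273987, -0.13052943348884583), 0.040573250502347946), ((0.46115562319755554, -0.1338769793510437), (0.06753943115472794, 0.07344545423984528), 135.75604248046875))
(((0.4632229804992676, -0.13137072324752808), 0.04038059711456299), ((0.46095219254493713, -0.1340404748916626), (0.06677693873643875, 0.07326661050319672), 136.7101593017578))
(((0.46267181634902954, -0.13126927614212036), 0.03977777436375618), ((0.4608043134212494, -0.13414889574050903), (0.06649599969387054, 0.07244317978620529), 135.81715393066406))
[ 0.42302796 -0.32645729  0.014     ] [303.32850921 177.12276961]
[ 0.42511261 -0.32705461  0.00576304] [ 0.45863794 -0.1586308   0.04795597] [ 0.4586654  -0.11420493  0.04874694] [ 0.39350535 -0.25600508 -0.00039434]
4126 ((0.36967116594314575, -0.15176860988140106), 0.12891003489494324) 0.04741979550710533
53 ((0.42468446493148804, -0.3271677494049072), 0.02753688581287861) 0.010642072380340345
```

View pics/w3c.png

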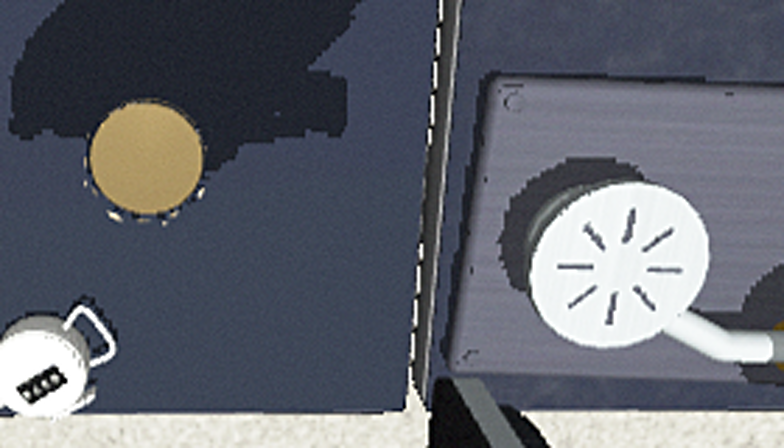

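>>> drive_tool(series=[[-1,0.003,-0.022,-0.01,0,0,0.6],[-1,0,0,-0.035,0,0,0],[-1,0,0,-0.035,0,0,0],[-1,0,0,-0.035,0,0,0],[-1,0,0,-0.025,0,0,0],[-1,0,0,-0.01,0,0,0],[-1,0,0,0,0,0,0],[-1,0,0,0,0,0,0]])

```text
time_s: 4.8
tcp_pos: [0.4261, -0.3215, 0.06]
eef_rot: [[0.001, -1.0, -0.007], [-0.001, -0.007, 1.0], [-1.0, -0.001, -0.001]]
ft_force: [-0.4, 0.2, 0.8]
grip_width: 0.0849
```

```bash
python3 look.py w4
```

```text
4.8 tcp [ 0.4261 -0.3215  0.06  ] zaz 90.38 down [ 1.4e-03 -8.0e-04 -1.0e+00] j [ 0.2   0.65  0.48  1.98 -0.49  0.63  2.58] F [-0.4  0.2  0.8] M [-0.05  0.03  0.01] w 0.0849
```

View pics/w4.png

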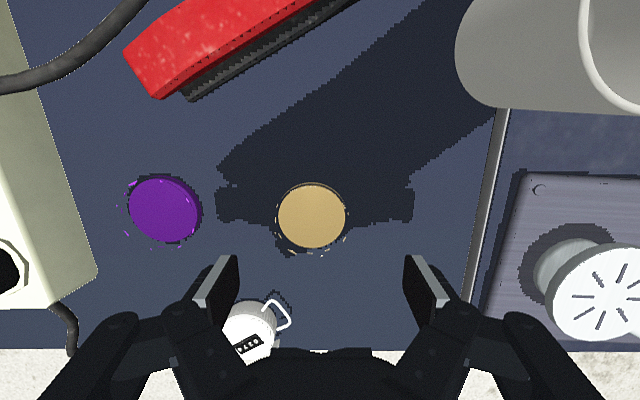

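```bash
python3 - <<'E'
from meas import *
for z in (.006,.010): print(dish("w4",(265,170,360,260),z))
im,m=ld("w4")
d=np.load("w4d.npy");P=cloud(m,d)
k=(P[...,2]>.010)&(P[...,2]<.03)&(abs(P[...,1]+.32)<.05)&(abs(P[...,0]-.42)<.05)&(d>0)
q=P[k];print(len(q),cv2.minEnclosingCircle(q[:,:2].astype(np.float32)),np.median(q[:,2]),q[:,2].max())
E
```

```text
(((0.4230187237262726, -0.32692673802375793), 0.026274213567376137), ((0.4234291613101959, -0.3270341753959656), (0.04862704500555992, 0.05113305523991585), 77.23878479003906))
(((0.4213867485523224, -0.32680076360702515), 0.02574004791676998), ((0.4217888116836548, -0.3269060552120209), (0.04763462394475937, 0.05008948966860771), 77.23888397216797))
84 ((0.4246978163719177, -0.32754847407341003), 0.027686964720487595) 0.013312959793858381 0.014955399037683233
```

>>> drive_tool(series=[[-1,-0.002,-0.005,-0.01,0,0,-5],[-1,0,0,-0.015,0,0,-5],[-1,0,0,-0.015,0,0,-5],[-1,0,0,-0.01,0,0,-5],[-1,0,0,-0.007,0,0,0],[-1,0,0,-0.002,0,0,0],[-1,0,0,0,0,0,0],[-1,0,0,0,0,0,0]])

```text
time_s: 5.65
tcp_pos: [0.4236, -0.3266, 0.0006]
eef_rot: [[0.001, -0.942, 0.335], [-0.0, 0.335, 0.942], [-1.0, -0.001, -0.0]]
ft_force: [0.0, -0.1, -0.1]
grip_width: 0.0851
```

```bash
python3 look.py w5
```

```text
5.65 tcp [ 0.4236 -0.3266  0.0006] zaz 70.41 down [ 1.1e-03 -5.0e-04 -1.0e+00] j [ 0.21  0.77  0.48  1.98 -0.66  0.55  2.38] F [ 0.  -0.1 -0.1] M [ 0.01 -0.   -0.05] w 0.0851
```

View pics/w5.png

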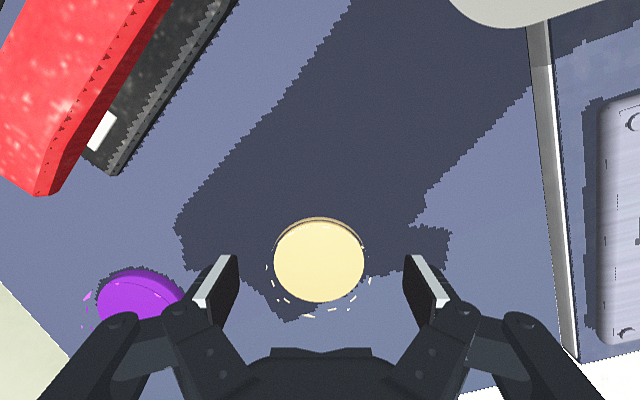

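>>> drive_tool(series=[[0.0,0,0,0,0,0,0],[0.5,0,0,0,0,0,0],[1,0,0,0,0,0,0],[1,0,0,0,0,0,0],[1,0,0,0,0,0,0],[1,0,0,0,0,0,0],[1,0,0,0,0,0,0],[1,0,0,0,0,0,0]])

```text
time_s: 6.5
tcp_pos: [0.4234, -0.3265, 0.0007]
eef_rot: [[0.001, -0.942, 0.336], [0.0, 0.336, 0.942], [-1.0, -0.001, 0.0]]
ft_force: [-1.5, 1.7, 9.8]
grip_width: 0.0556
```

```bash
python3 look.py w6
```

```text
6.5 tcp [ 0.4234 -0.3265  0.0007] zaz 70.36 down [ 8.e-04  0.e+00 -1.e+00] j [ 0.21  0.77  0.48  1.98 -0.66  0.55  2.38] F [-1.5  1.7  9.8] M [0.22 0.36 0.03] w 0.0556
```

View pics/w6.png

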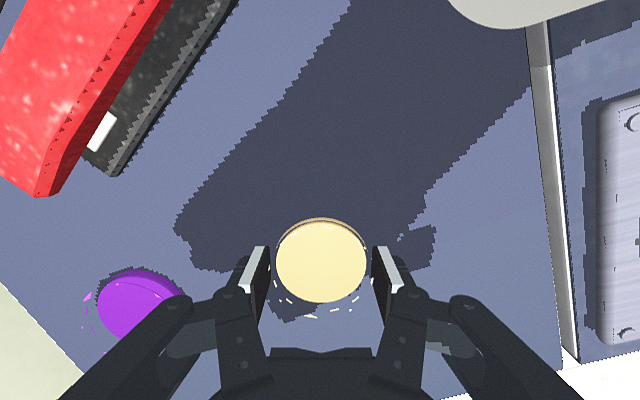

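```bash
python3 - <<'E'
from meas import *
im,m=ld("w6")
for p in [(.4234,-.3265,.0007),(.4234,-.3265,.02),(.4234,-.3265,.014)]: print(proj(m,p))
print(dish("w6",(265,200,375,320),.012),onz(m,(321,260),.014))
d=np.load("w6d.npy");P=cloud(m,d)
for r in range(240,310,8): print(r,np.round(P[r,240:272:4,:],3)[:,2], np.round(P[r,260],3))
cv2.imwrite("pics/w6c.png",cv2.resize(im[190:350,200:440],None,fx=3.3,fy=3.3,interpolation=cv2.INTER_CUBIC))
E
```

```text
[318.69194953 258.20096288]
[318.45518171 278.25255464]
[318.5350257  271.49066026]
(((0.4197447896003723, -0.3238164484500885), 0.025368304923176765), ((0.41983479261398315, -0.32404625415802), (0.04655865207314491, 0.04977211356163025), 69.46065521240234)) [ 0.41745894 -0.32303801  0.014     ]
240 [-0.     0.    -0.001 -0.001 -0.001 -0.     0.143  0.001] [ 0.402 -0.353 -0.   ]
248 [-0.001 -0.001 -0.001 -0.001  0.011  0.011  0.011  0.007] [ 0.402 -0.351  0.011]
256 [-0.     0.012  0.012  0.018  0.019  0.019  0.018  0.009] [ 0.403 -0.349  0.019]
264 [0.02  0.019 0.027 0.027 0.026 0.025 0.02  0.01 ] [ 0.404 -0.348  0.025]
272 [0.026 0.033 0.033 0.143 0.032 0.028 0.021 0.012] [ 0.406 -0.349  0.028]
280 [0.039 0.04  0.039 0.038 0.037 0.03  0.021 0.012] [ 0.409 -0.35   0.03 ]
288 [ 0.046  0.041  0.041  0.04   0.038  0.032  0.023 -0.001] [ 0.412 -0.351  0.032]
296 [ 0.051  0.05   0.044  0.042  0.04   0.032  0.025 -0.001] [ 0.416 -0.352  0.032]
304 [ 0.055  0.055  0.055  0.041  0.04   0.033 -0.    -0.   ] [ 0.419 -0.353  0.033]
```

View pics/w6c.png

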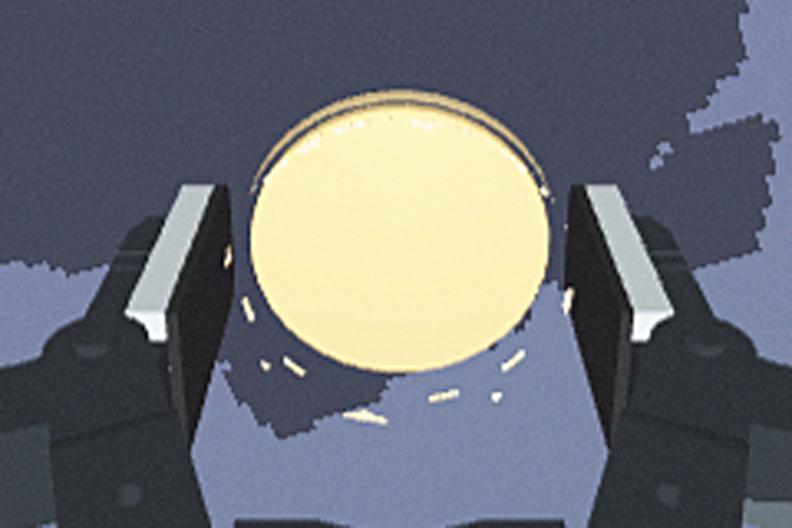

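>>> drive_tool(series=[[1,0,0,0.005,0,0,0],[1,0,0,0.015,0,0,0],[1,0,0,0.03,0,0,0],[1,0,0.01,0.03,0,0,0],[1,0,0.02,0.03,0,0,0],[1,0,0.02,0.02,0,0,0],[1,0,0,0.01,0,0,0],[1,0,0,0,0,0,0]])

```text
time_s: 7.35
tcp_pos: [0.4242, -0.2768, 0.1416]
eef_rot: [[0.003, -0.942, 0.335], [-0.001, 0.335, 0.942], [-1.0, -0.003, -0.0]]
ft_force: [0.1, -0.7, -0.5]
grip_width: 0.0555
```

```bash
python3 look.py w7; python3 - <<'E'
from meas import *
im,m=ld("w7");d=np.load("w7d.npy");P=cloud(m,d);c=P[255:265,315:325].reshape(-1,3);print(np.median(c,0))
E
```

```text
7.35 tcp [ 0.4242 -0.2768  0.1416] zaz 70.41 down [ 0.0031 -0.0013 -1.    ] j [-0.05  0.51  0.7   2.02 -0.47  0.77  2.15] F [ 0.1 -0.7 -0.5] M [-0.04  0.03 -0.04] w 0.0555
[ 0.42297597 -0.27583046  0.14530176]
```

View pics/w7.png

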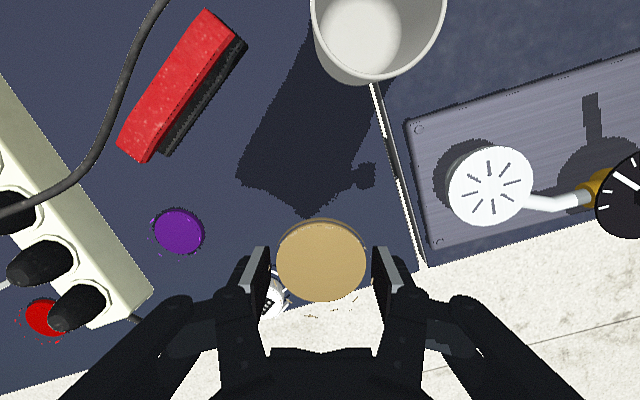

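```bash
python3 - <<'E'
from meas import *
im,m=ld("w7")
# circular fits w/ stage: reject connected pipe by robust circle fit in world plane
def robust(n,box,thr,z,r0):
    im,m=ld(n);x0,y0,x1,y1=box
    k=(im[y0:y1,x0:x1].min(2)>thr).astype(np.uint8)
    k=cv2.morphologyEx(k,cv2.MORPH_CLOSE,np.ones((7,7)))
    n_,l,st,ce=cv2.connectedComponentsWithStats(k);i=1+st[1:,4].argmax()
    c=max(cv2.findContours((l==i).astype(np.uint8),0,1)[0],key=cv2.contourArea)
    p=np.array([onz(m,q[0]+[x0,y0],z)[:2] for q in c])
    from scipy.optimize import least_squares
    f=lambda v:np.hypot(p[:,0]-v[0],p[:,1]-v[1])-v[2]
    r=least_squares(f,[*np.median(p,0),r0],loss="soft_l1",f_scale=.0008);return r.x
print(robust("w7",(435,130,545,240),175,.048,.036))
print(robust("w3",(430,170,510,260),175,.048,.036))
print(robust("w4",(545,230,640,350),175,.048,.036))
s=[.4242,-.2768,.1416]
for z in (.147,.151,.155):
    (a,b)=dish("w7",(265,200,375,320),z); print(z,b[0],b[1])
print(proj(m,[.459,-.135,.048]))
E
```

```text
[ 0.46063982 -0.13451765  0.03540174]
[ 0.46092666 -0.13425803  0.03563157]
[ 0.46075585 -0.1375107   0.03394596]
0.147 (0.42470818758010864, -0.2758701741695404) (0.04854186996817589, 0.049633271992206573)
0.151 (0.4223930537700653, -0.2750473916530609) (0.04711885005235672, 0.04817825183272362)
0.155 (0.4200778901576996, -0.27422457933425903) (0.04569583013653755, 0.04672323539853096)
[489.87240071 186.15109363]
```

>>> drive_tool(series=[[1,0.005,0.015,0,0,0,0],[1,0.008,0.032,0,0,0,0],[1,0.008,0.032,-0.01,0,0,0],[1,0.008,0.032,-0.02,0,0,0],[1,0.006,0.022,-0.02,0,0,0],[1,0.001,0.008,-0.01,0,0,0],[1,0,0,-0.01,0,0,0],[1,0,0,0,0,0,0]])

```text
time_s: 8.2
tcp_pos: [0.458, -0.137, 0.0689]
eef_rot: [[-0.002, -0.941, 0.338], [-0.001, 0.338, 0.941], [-1.0, 0.002, -0.002]]
ft_force: [-0.5, -0.3, -0.3]
grip_width: 0.0555
```

```bash
python3 look.py w8
```

```text
8.2 tcp [ 0.458  -0.137   0.0689] zaz 70.24 down [-0.002 -0.001 -1.   ] j [-0.27  0.59  0.59  2.12 -0.58  0.6   1.96] F [-0.5 -0.3 -0.3] M [-0.05  0.01  0.02] w 0.0555
```

View pics/w8.png

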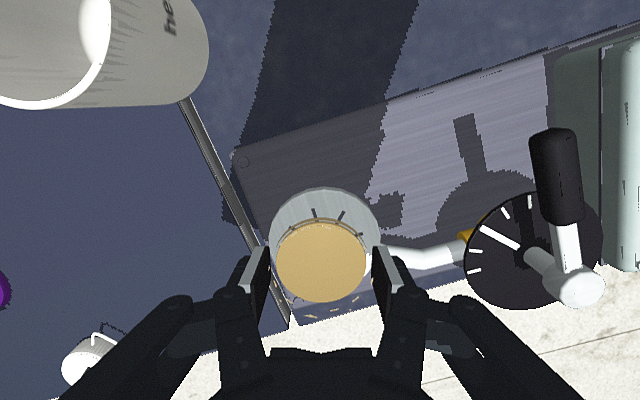

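>>> drive_tool(series=[[1,0.002,0.0015,-0.003,0,0,0],[1,0,0,-0.005,0,0,0],[1,0,0,-0.005,0,0,0],[1,0,0,-0.004,0,0,0],[1,0,0,-0.0015,0,0,0],[1,0,0,0,0,0,0],[1,0,0,0,0,0,0],[1,0,0,0,0,0,0]])

```text
time_s: 9.05
tcp_pos: [0.4613, -0.1338, 0.0515]
eef_rot: [[0.0, -0.942, 0.336], [-0.0, 0.336, 0.942], [-1.0, -0.0, 0.0]]
ft_force: [-0.7, 0.1, -0.3]
grip_width: 0.0554
```

```bash
python3 look.py w9
```

```text
9.05 tcp [ 0.4613 -0.1338  0.0515] zaz 70.36 down [ 3.e-04 -1.e-04 -1.e+00] j [-0.25  0.62  0.56  2.11 -0.61  0.56  1.98] F [-0.7  0.1 -0.3] M [-0.06 -0.09 -0.04] w 0.0554
```

View pics/w9.png

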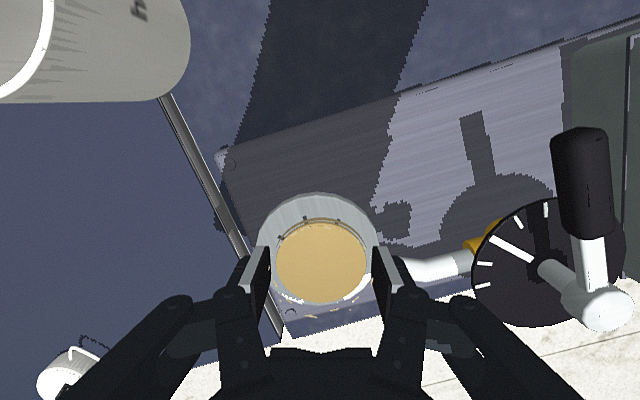

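```bash
python3 - <<'E'
from meas import *
from scipy.optimize import least_squares
im,m=ld("w9")
(a,b)=dish("w9",(265,200,375,320),.0575); print(b)
hsv=cv2.cvtColor(im,cv2.COLOR_BGR2HSV)
# stage upper rim: scan along columns from top for transition to bright low-sat
for c in range(265,380,6):
    col=im[180:240,c].astype(int); print(c,[ (180+i) for i in range(59) if abs(col[i+1].sum()-col[i].sum())>90][:5],end=' | ')
cv2.imwrite("pics/w9c.png",cv2.resize(im[170:330,220:420],None,fx=3.7,fy=3.7,interpolation=cv2.INTER_CUBIC))
cv2.imwrite("pics/w9c2.png",im)
ov=im.copy()
for (ctr,r,z,col) in [((.4608,-.1345),.036,.048,(0,0,255)),((.4618,-.1328),.029,.0515,(0,255,0))]:
    pts=np.array([proj(m,[ctr[0]+r*np.cos(t),ctr[1]+r*np.sin(t),z]) for t in np.linspace(0,6.28,120)])
    for p in pts: cv2.circle(ov,tuple(np.round(p).astype(int)),0,col,-1)
cv2.imwrite("pics/w9o.png",cv2.resize(ov[170:330,220:420],None,fx=3.7,fy=3.7,interpolation=cv2.INTER_NEAREST))
E
```

```text
((0.4606817066669464, -0.13249963521957397), (0.048362962901592255, 0.05108467489480972), 70.3145751953125)
265 [219, 220] | 271 [213] | 277 [208, 236, 237] | 283 [200, 203, 233, 236] | 289 [197, 201, 227, 228, 230] | 295 [195, 223, 225, 226, 228] | 301 [220, 223, 224, 226] | 307 [195, 218, 221, 224] | 313 [191, 195, 217, 223] | 319 [191, 195, 216, 219, 222] | 325 [195, 216, 219] | 331 [192, 196, 217, 220, 223] | 337 [197, 217, 218, 222, 225] | 343 [196, 200, 221, 224, 228] | 349 [203, 225, 227, 228, 229] | 355 [203, 229, 230, 232, 234] | 361 [211, 236, 237, 238] | 367 [217] | 373 [193, 195, 196, 205, 226] | 379 [212, 231] |
```

View pics/w9o.png

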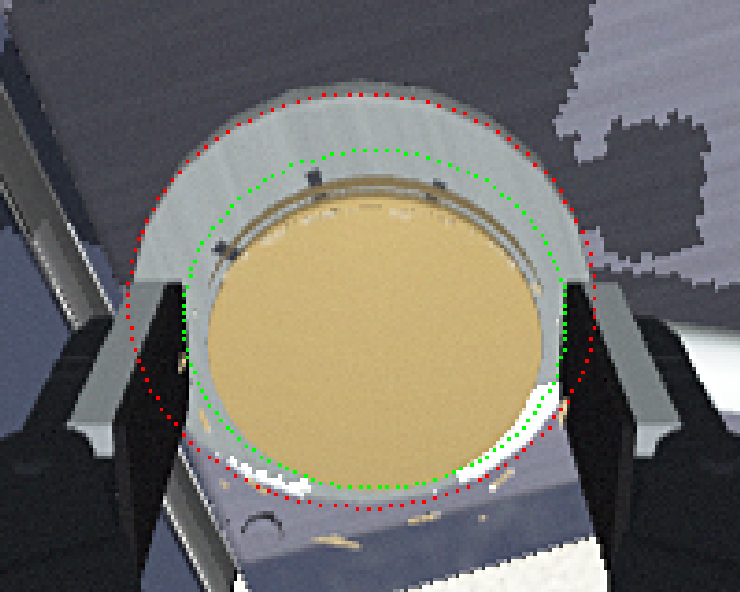

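>>> drive_tool(series=[[1,-0.0005,-0.0015,0,0,0,0],[1,0,0,-0.0005,0,0,0],[1,0,0,-0.001,0,0,0],[1,0,0,-0.0005,0,0,0],[1,0,0,0,0,0,0],[1,0,0,0,0,0,0],[1,0,0,0,0,0,0],[1,0,0,0,0,0,0]])

```text
time_s: 9.9
tcp_pos: [0.4607, -0.1353, 0.0494]
eef_rot: [[0.0, -0.942, 0.336], [-0.0, 0.336, 0.942], [-1.0, -0.0, 0.0]]
ft_force: [-0.4, -0.6, 0.3]
grip_width: 0.0551
```

```bash
python3 look.py w10
```

```text
9.9 tcp [ 0.4607 -0.1353  0.0494] zaz 70.36 down [ 1.e-04 -0.e+00 -1.e+00] j [-0.24  0.63  0.55  2.12 -0.62  0.56  1.99] F [-0.4 -0.6  0.3] M [-0.02  0.02  0.07] w 0.0551
```

Nearly in contact. I'll lower it about another millimetre and watch the force.

>>> drive_tool(series=[[1,0,0,-0.0005,0,0,0],[1,0,0,-0.0005,0,0,0],[1,0,0,0,0,0,0],[1,0,0,0,0,0,0],[1,0,0,0,0,0,0],[1,0,0,0,0,0,0],[1,0,0,0,0,0,0],[1,0,0,0,0,0,0]])

```text
time_s: 10.75
tcp_pos: [0.4608, -0.1353, 0.0487]
eef_rot: [[0.0, -0.942, 0.336], [0.0, 0.336, 0.942], [-1.0, -0.0, 0.0]]
ft_force: [-1.6, 0.6, 6.8]
grip_width: 0.0552
```

>>> drive_tool(series=[[0.3,0,0,0,0,0,0],[-0.3,0,0,0,0,0,0],[-1,0,0,0,0,0,0],[-1,0,0,0,0,0,0],[-1,0,0,0,0,0,0],[-1,0,0,0.005,0,0,0],[-1,0,0,0.01,0,0,0],[-1,0,0,0.02,0,0,0]])

```text
time_s: 11.55
tcp_pos: [0.4599, -0.1351, 0.0836]
eef_rot: [[-0.002, -0.942, 0.336], [0.0, 0.336, 0.942], [-1.0, 0.002, -0.0]]
ft_force: [0.6, 0.7, 0.5]
grip_width: 0.0855
```

```bash
python3 look.py w11
```

```text
11.55 tcp [ 0.4599 -0.1351  0.0836] zaz 70.34 down [-1.9e-03  2.0e-04 -1.0e+00] j [-0.29  0.57  0.62  2.11 -0.56  0.63  1.94] F [0.6 0.7 0.5] M [-0.02 -0.02 -0.04] w 0.0855
```

View pics/w11.png

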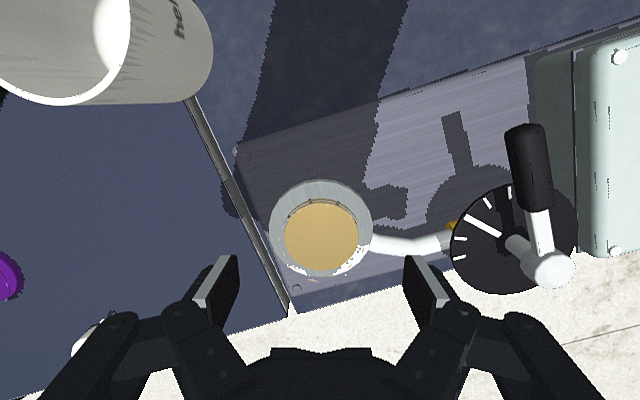

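>>> drive_tool(series=[[-1,0,0,0.04,0,0,3.5],[-1,0,0.02,0.04,0,0,3.5],[-1,0,0.04,0.03,0,0,3.5],[-1,0,0.05,0.02,0,0,3.5],[-1,0,0.04,0,0,0,3.5],[-1,0,0.03,0,0,0,3.5],[-1,0,0.01,0,0,0,3.5],[-1,0,0,0,0,0,3.5]])

```text
time_s: 12.4
tcp_pos: [0.4606, 0.0535, 0.2124]
eef_rot: [[0.001, -0.988, -0.152], [0.001, -0.152, 0.988], [-1.0, -0.001, 0.001]]
ft_force: [-0.4, -0.0, 0.4]
grip_width: 0.0856
```

```bash
python3 look.py w12;python3 - <<'E'
from meas import *
m=ld("w12")[1]
Z={"stage":.048,"key_grip":.1,"valve_axis":.086,"valve_grip":.086,"tab_grip":.063}
for q in Z:
        for r in place_of(q,"wrist")[:2]:
            print(q,round(r["p"],2),np.round(r["centre"],1).tolist(),np.round(onz(m,r["centre"],Z[q]),4).tolist())
E
```

```text
12.4 tcp [0.4606 0.0535 0.2124] zaz 98.72 down [ 5.e-04  8.e-04 -1.e+00] j [-0.78  0.28  0.67  2.06 -0.23  0.87  1.75] F [-0.4 -0.   0.4] M [-0.02 -0.01  0.03] w 0.0856
stage 0.29 [451.1, 203.7] [0.4645, 0.2049, 0.048]
key_grip 0.95 [341.7, 234.2] [0.4967, 0.0812, 0.1]
valve_axis 0.96 [243.1, 224.7] [0.508, -0.0176, 0.086]
valve_grip 0.81 [249.0, 162.0] [0.4425, -0.0164, 0.086]
tab_grip 0.84 [450.7, 208.5] [0.4657, 0.1982, 0.063]
```

View pics/w12.png

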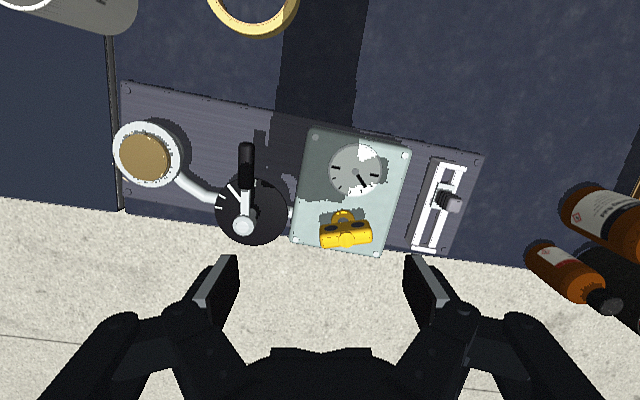

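```bash
python3 - <<'E'
from meas import *
from scipy.optimize import least_squares
im,m=ld("w12")
print("dish",dish("w12",(105,120,190,190),.0535)[1][:2])
hsv=cv2.cvtColor(im,cv2.COLOR_BGR2HSV)
k=((hsv[...,0]>18)&(hsv[...,0]<32)&(hsv[...,1]>150)&(hsv[...,2]>90)).astype(np.uint8)
k[:200]=0;k[260:]=0;k[:,:300]=0;k[:,390:]=0
d=np.load("w12d.npy");P=cloud(m,d)
q=P[(k>0)&(d>0)];print(len(q),q.min(0),q.max(0))
t=q[(q[:,2]>.108)];print(len(t),t.mean(0),cv2.minAreaRect(t[:,:2].astype(np.float32)))
cv2.imwrite("pics/w12k.png",cv2.resize(im[120:260,285:415],None,fx=4.2,fy=4.2,interpolation=cv2.INTER_CUBIC))
cv2.imwrite("pics/w12s.png",cv2.resize(im[100:210,100:240],None,fx=5,fy=5,interpolation=cv2.INTER_CUBIC))
E
```

```text
dish ((0.46201980113983154, -0.13319802284240723), (0.048850249499082565, 0.0510295070707798))
1210 [0.48097226 0.0597023  0.06410188] [0.53315651 0.10850378 0.11636388]
832 [0.49319107 0.08348573 0.11295236] ((0.4946044683456421, 0.08396586030721664), (0.016214368864893913, 0.04926139861345291), 15.956936836242676)
```

View pics/w12k.png

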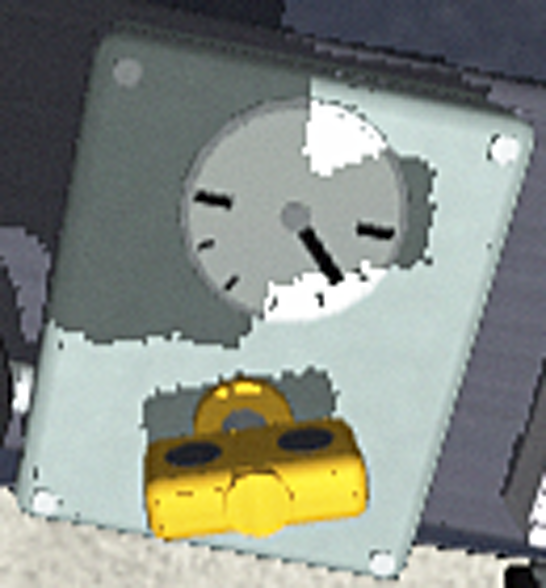

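View pics/w12s.png

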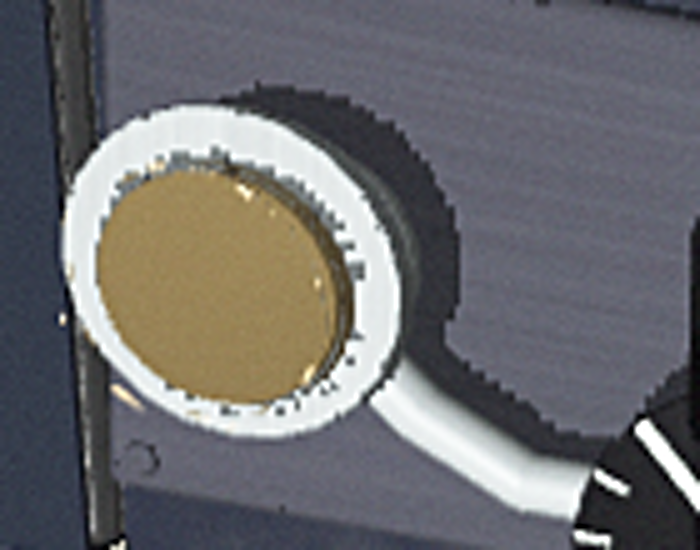

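>>> drive_tool(series=[[-1,0.02,0.02,0,0,0,3.5],[-1,0.014,0.01,-0.01,0,0,3.5],[-1,0,0,-0.03,0,0,0],[-1,0,0,-0.03,0,0,0],[-1,0,0,-0.02,0,0,0],[-1,0,0,-0.01,0,0,0],[-1,0,0,0,0,0,0],[-1,0,0,0,0,0,0]])

```text
time_s: 13.5
tcp_pos: [0.4953, 0.081, 0.1127]
eef_rot: [[0.001, -0.964, -0.264], [0.0, -0.264, 0.964], [-1.0, -0.001, -0.0]]
ft_force: [0.1, 0.5, -0.2]
grip_width: 0.0855
```

```bash
python3 look.py w13; python3 - <<'E'
from meas import *
im,m=ld("w13")
hsv=cv2.cvtColor(im,cv2.COLOR_BGR2HSV)
k=((hsv[...,0]>18)&(hsv[...,0]<32)&(hsv[...,1]>150)&(hsv[...,2]>90))
d=np.load("w13d.npy");P=cloud(m,d)
t=P[k&(d>0)&(P[...,2]>.109)&(abs(P[...,0]-.495)<.05)&(abs(P[...,1]-.083)<.05)];print(len(t),t.mean(0),cv2.minAreaRect(t[:,:2].astype(np.float32)))
E
```

```text
13.5 tcp [0.4953 0.081  0.1127] zaz 105.32 down [ 1.1e-03  1.0e-04 -1.0e+00] j [-0.66  0.51  0.52  2.04 -0.4   0.69  1.95] F [ 0.1  0.5 -0.2] M [0. 0. 0.] w 0.0855
2224 [0.49326947 0.08338922 0.11307476] ((0.4946601092815399, 0.08397860825061798), (0.016130022704601288, 0.04960131272673607), 16.55815315246582)
```

View pics/w13.png

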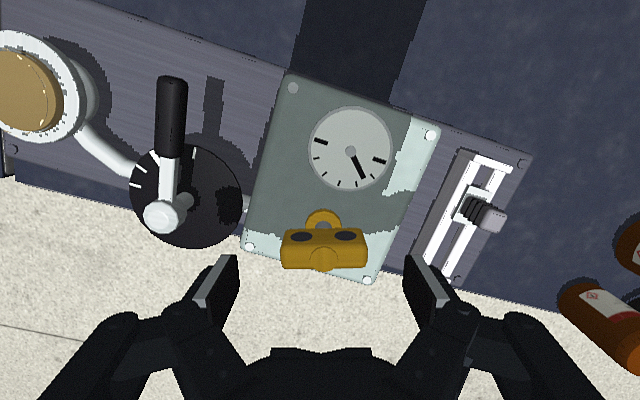

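>>> drive_tool(series=[[-1,-0.0005,0.003,-0.01,0,0,1],[-1,0,0,-0.01,0,0,0],[-1,0,0,-0.009,0,0,0],[-1,0,0,-0.004,0,0,0],[0,0,0,0,0,0,0],[1,0,0,0,0,0,0],[1,0,0,0,0,0,0],[1,0,0,0,0,0,0]])

```text
time_s: 14.35
tcp_pos: [0.495, 0.0826, 0.0796]
eef_rot: [[0.002, -0.96, -0.281], [-0.001, -0.281, 0.96], [-1.0, -0.001, -0.002]]
ft_force: [-0.4, -5.5, 6.3]
grip_width: 0.0492
```

```bash
python3 look.py w14
```

```text
14.35 tcp [0.495  0.0826 0.0796] zaz 106.3 down [ 0.0017 -0.0014 -1.    ] j [-0.63  0.57  0.48  2.05 -0.44  0.62  2.  ] F [-0.4 -5.5  6.3] M [-1.16  0.07  0.17] w 0.0492
```

View pics/w14.png

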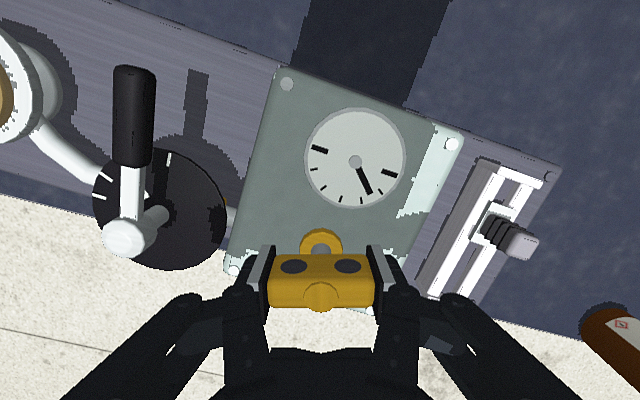

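>>> drive_tool(series=[[1,0,0,0,0,0,-4],[1,0,0,0,0,0,-7],[1,0,0,0,0,0,-7],[1,0,0,0,0,0,-7],[1,0,0,0,0,0,-7],[1,0,0,0,0,0,-7],[1,0,0,0,0,0,-7],[1,0,0,0,0,0,-4]])

```text
time_s: 15.2
tcp_pos: [0.4951, 0.0833, 0.0797]
eef_rot: [[0.002, -0.83, 0.558], [-0.001, 0.558, 0.83], [-1.0, -0.002, 0.0]]
ft_force: [0.7, -3.9, 5.0]
grip_width: 0.0494
```

```bash
python3 look.py w15
```

```text
15.2 tcp [0.4951 0.0833 0.0797] zaz 56.1 down [ 2.e-03 -9.e-04 -1.e+00] j [-0.8   0.64  0.7   2.06 -0.66  0.68  1.32] F [ 0.7 -3.9  5. ] M [-0.88  0.11  0.17] w 0.0494
```

View pics/w15.png

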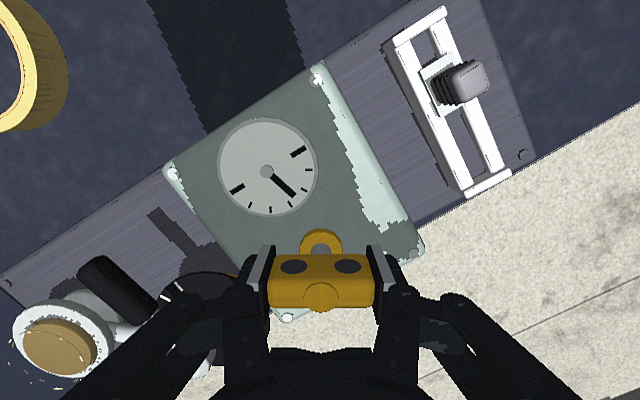

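>>> drive_tool(series=[[1,0,0,0,0,0,-6],[1,0,0,0,0,0,-8],[1,0,0,0,0,0,-8],[1,0,0,0,0,0,-8],[1,0,0,0,0,0,-8],[1,0,0,0,0,0,-8],[1,0,0,0,0,0,-8],[1,0,0,0,0,0,-6]])

```text
time_s: 16.05
tcp_pos: [0.4958, 0.0837, 0.0797]
eef_rot: [[0.003, 0.069, 0.998], [-0.001, 0.998, -0.069], [-1.0, -0.001, 0.003]]
ft_force: [2.7, -2.4, 1.4]
grip_width: 0.0492
```

```bash
python3 look.py w16
```

```text
16.05 tcp [0.4958 0.0837 0.0797] zaz -3.93 down [ 0.0034 -0.0011 -1.    ] j [-0.96  0.76  0.96  2.07 -0.9   0.8   0.49] F [ 2.7 -2.4  1.4] M [-0.71 -0.41  0.2 ] w 0.0492
```

View pics/w16.png

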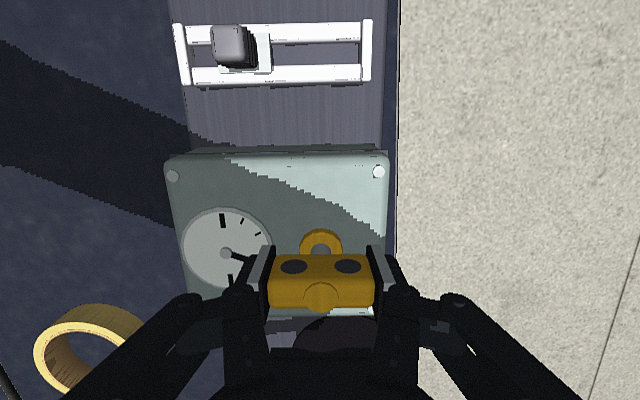

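>>> drive_tool(series=[[-1,0,0,0,0,0,0],[-1,0,0,0,0,0,0],[-1,0,0,0,0,0,0],[-1,0,0,0,0,0,4],[-1,0,0,0.005,0,0,8],[-1,0,0,0,0,0,8],[-1,0,0,0,0,0,8],[-1,0,0,0,0,0,8]])

```text
time_s: 16.9
tcp_pos: [0.4939, 0.0846, 0.0839]
eef_rot: [[-0.0, -0.541, 0.841], [0.001, 0.841, 0.541], [-1.0, 0.001, 0.0]]
ft_force: [-0.4, -0.3, 0.2]
grip_width: 0.0852
```

>>> drive_tool(series=[[-1,0,0,0,0,0,8],[-1,0,0,0,0,0,8],[-1,0,0,0,0,0,8],[-1,0,0,0,0,0,8],[-1,0,0,0,0,0,8],[-1,0,0,0,0,0,8],[-1,0,0,0,0,0,6],[-1,0,0,0,0,0,0]])

```text
time_s: 17.7
tcp_pos: [0.4941, 0.0843, 0.0841]
eef_rot: [[0.0, -0.998, 0.062], [0.001, 0.062, 0.998], [-1.0, 0.0, 0.001]]
ft_force: [-1.1, 0.5, -0.1]
grip_width: 0.0855
```

```bash
python3 look.py w17
```

```text
17.7 tcp [0.4941 0.0843 0.0841] zaz 86.43 down [ 0.     0.001 -1.   ] j [-0.71  0.58  0.58  2.05 -0.52  0.65  1.73] F [-1.1  0.5 -0.1] M [-0.01  0.02  0.02] w 0.0855
```

View pics/w17.png

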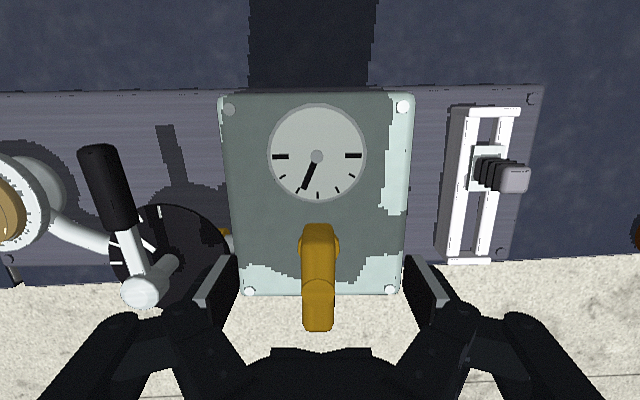

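>>> drive_tool(series=[[-1,0.0005,-0.0005,-0.005,0,0,0],[0,0,0,0,0,0,0],[1,0,0,0,0,0,0],[1,0,0,0,0,0,0],[1,0,0,0,0,0,0],[1,0,0,0,0,0,0],[1,0,0,0,0,0,0],[1,0,0,0,0,0,-4]])

```text
time_s: 18.55
tcp_pos: [0.4947, 0.083, 0.0792]
eef_rot: [[0.0, -0.991, 0.134], [-0.0, 0.134, 0.991], [-1.0, -0.0, -0.0]]
ft_force: [-0.7, -2.7, 3.1]
grip_width: 0.015
```

```bash
python3 look.py w18
```

```text
18.55 tcp [0.4947 0.083  0.0792] zaz 82.28 down [ 1.e-04 -3.e-04 -1.e+00] j [-0.71  0.6   0.59  2.06 -0.55  0.64  1.68] F [-0.7 -2.7  3.1] M [-0.44  0.23  0.17] w 0.015
```

View pics/w18.png

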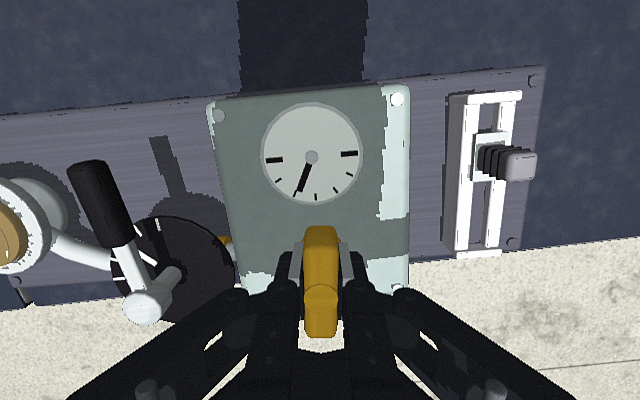

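>>> drive_tool(series=[[1,0,0,0,0,0,-6],[1,0,0,0,0,0,-7],[1,0,0,0,0,0,-7],[1,0,0,0,0,0,-7],[1,0,0,0,0,0,-7],[1,0,0,0,0,0,-7],[1,0,0,0,0,0,-7],[1,0,0,0,0,0,-6]])

```text
time_s: 19.4
tcp_pos: [0.4953, 0.0838, 0.0792]
eef_rot: [[0.001, -0.472, 0.882], [-0.0, 0.882, 0.472], [-1.0, -0.001, 0.001]]
ft_force: [0.3, -0.3, 1.6]
grip_width: 0.0153
```

```bash
python3 look.py w19
```

```text
19.4 tcp [0.4953 0.0838 0.0792] zaz 28.17 down [ 1.3e-03 -1.0e-04 -1.0e+00] j [-0.88  0.69  0.83  2.06 -0.78  0.73  0.95] F [ 0.3 -0.3  1.6] M [-0.18 -0.12  0.21] w 0.0153
```

View pics/w19.png

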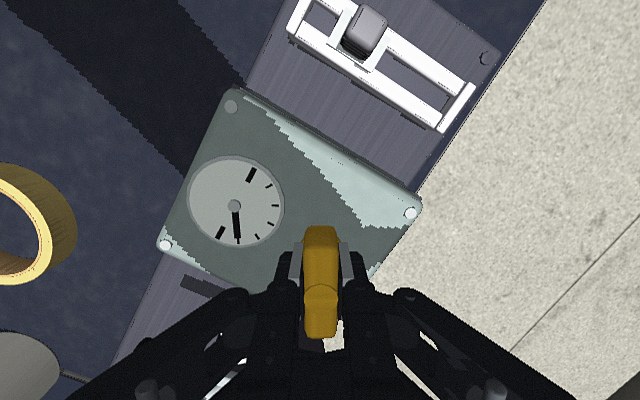

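>>> drive_tool(series=[[1,0,0,0,0,0,-6],[1,0,0,0,0,0,-7],[1,0,0,0,0,0,-7],[1,0,0,0,0,0,-7],[1,0,0,0,0,0,-7],[1,0,0,0,0,0,-6],[1,0,0,0,0,0,-4],[1,0,0,0,0,0,0]])

```text
time_s: 20.25
tcp_pos: [0.4962, 0.0838, 0.0792]
eef_rot: [[0.003, 0.268, 0.963], [-0.001, 0.963, -0.268], [-1.0, 0.0, 0.003]]
ft_force: [3.4, -0.6, -0.6]
grip_width: 0.0154
```

```bash
python3 look.py w20
```

```text
20.25 tcp [0.4962 0.0838 0.0792] zaz -15.56 down [ 2.7e-03 -7.0e-04 -1.0e+00] j [-0.98  0.79  1.    2.07 -0.95  0.83  0.33] F [ 3.4 -0.6 -0.6] M [-0.05 -0.92 -0.03] w 0.0154
```

View pics/w20.png

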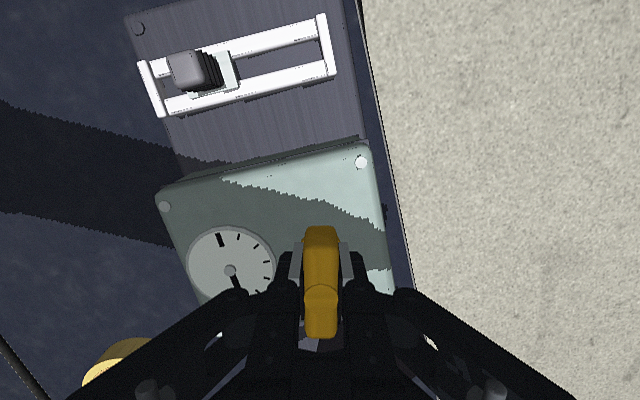

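>>> drive_tool(series=[[1,0,0,0,0,0,-4],[1,0,0,0,0,0,-3],[1,0,0,0,0,0,-3],[1,0,0,0,0,0,-2],[1,0,0,0,0,0,0],[1,0,0,0,0,0,0],[1,0,0,0,0,0,0],[1,0,0,0,0,0,0]])

```text
time_s: 21.1
tcp_pos: [0.4964, 0.0842, 0.0793]
eef_rot: [[0.003, 0.457, 0.89], [-0.001, 0.89, -0.457], [-1.0, 0.001, 0.003]]
ft_force: [5.2, -1.0, 1.0]
grip_width: 0.0155
```

```bash
python3 look.py w21
```

```text
21.1 tcp [0.4964 0.0842 0.0793] zaz -27.18 down [ 2.7e-03 -7.0e-04 -1.0e+00] j [-1.01  0.82  1.04  2.07 -0.99  0.86  0.15] F [ 5.2 -1.   1. ] M [-0.14 -1.11  1.53] w 0.0155
```

View pics/w21.png

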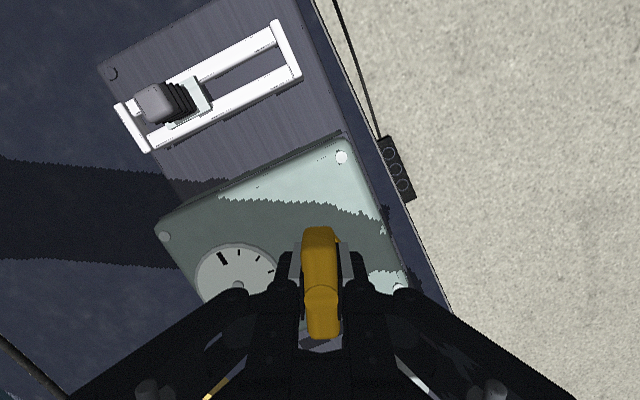

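>>> drive_tool(series=[[-1,0,0,0,0,0,0],[-1,0,0,0,0,0,0],[-1,0,0,0.01,0,0,2],[-1,0,0,0.03,0,0,8],[-1,0,0,0.04,0,0,8],[-1,-0.01,0,0.02,0,0,8],[-1,-0.02,0,0,0,0,8],[-1,-0.02,0,0,0,0,8]])

```text
time_s: 21.95
tcp_pos: [0.4441, 0.0833, 0.1798]
eef_rot: [[0.001, -0.255, 0.967], [0.001, 0.967, 0.255], [-1.0, 0.001, 0.001]]
ft_force: [-0.1, 0.4, 0.7]
grip_width: 0.0854
```

>>> drive_tool(series=[[-1,-0.01,-0.01,0,0,0,8],[-1,-0.01,-0.02,0,0,0,8],[-1,0,-0.02,0,0,0,8],[-1,0,-0.02,0,0,0,8],[-1,0,-0.02,0,0,0,8],[-1,0,-0.01,0,0,0,8],[-1,0,0,0,0,0,8],[-1,0,0,0,0,0,8]])

```text
time_s: 22.75
tcp_pos: [0.4241, -0.0172, 0.1793]
eef_rot: [[-0.0, -0.981, 0.196], [0.0, 0.196, 0.981], [-1.0, 0.0, 0.0]]
ft_force: [0.5, 0.1, -0.3]
grip_width: 0.0854
```

```bash
python3 look.py w22; python3 - <<'E'
from meas import *
im,m=ld("w22")
for q,z in {"valve_axis":.086,"valve_grip":.086,"tab_grip":.063}.items():
        for r in place_of(q,"wrist")[:2]:
            print(q,round(r["p"],2),np.round(r["centre"],1).tolist(),np.round(onz(m,r["centre"],z),4).tolist())
E
```

```text
22.75 tcp [ 0.4241 -0.0172  0.1793] zaz 78.7 down [-2.e-04  2.e-04 -1.e+00] j [-0.79  0.31  0.87  2.19 -0.34  0.78  1.67] F [ 0.5  0.1 -0.3] M [-0.04  0.04 -0.  ] w 0.0854
valve_axis 0.88 [337.2, 282.6] [0.5072, -0.0163, 0.086]
tab_grip 0.98 [549.9, 188.1] [0.46, 0.1958, 0.063]
```

View pics/w22.png

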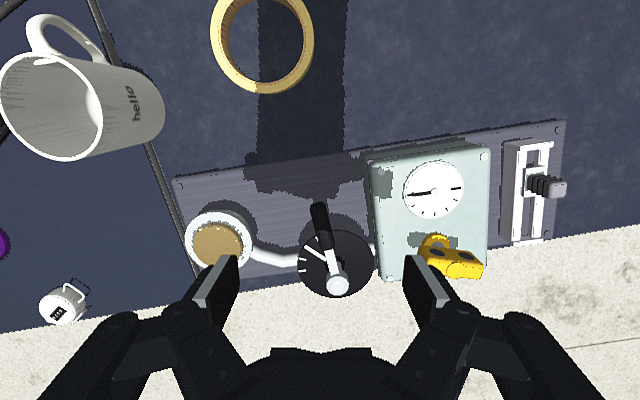

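```bash
python3 - <<'E'
from meas import *
im,m=ld("w22")
a=cv2.resize(im[150:230,380:490],None,fx=5,fy=5,interpolation=cv2.INTER_CUBIC)
b=cv2.resize(im[190:310,280:400],None,fx=3.33,fy=3.33,interpolation=cv2.INTER_CUBIC)[:400]
b=cv2.copyMakeBorder(b,0,max(0,400-b.shape[0]),0,0,0)
cv2.imwrite("pics/w22c.png",np.hstack([a[:,:400],b[:400]]))
d=np.load("w22d.npy");P=cloud(m,d)
k=(d>0)&(P[...,2]>.082)&(P[...,2]<.105)&(P[...,0]<.53)&(P[...,0]>.40)&(P[...,1]>-.08)&(P[...,1]<.025)
g=k&(im.max(2)<60)
q=P[g];print(len(q),np.median(q[:,2]),cv2.minAreaRect(q[:,:2].astype(np.float32)),q.mean(0))
q=P[k];print(len(q),cv2.minAreaRect(q[:,:2].astype(np.float32)))
E
```

```text
762 0.09193245487271666 ((0.4648831784725189, -0.017307434231042862), (0.08306876569986343, 0.0156396571546793), 5.328948974609375) [ 0.44374367 -0.01868124  0.09132908]
1458 ((0.4699879288673401, -0.016231579706072807), (0.02151547372341156, 0.09293365478515625), 89.69314575195312)
```

View pics/w22c.png

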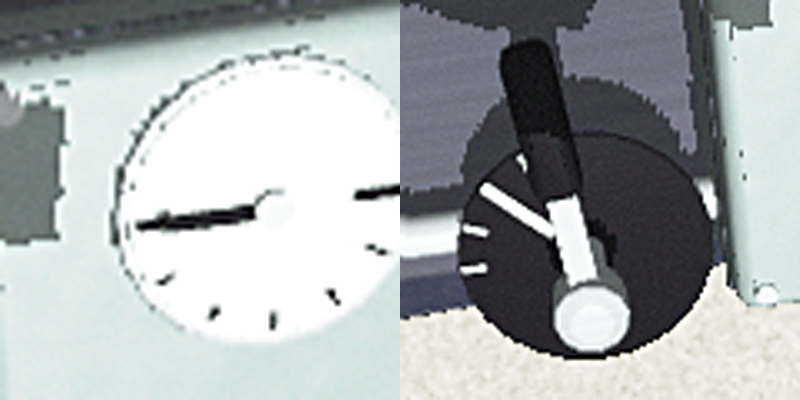

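```bash
python3 - <<'E'
from meas import *
for n,pts in [("w22",[(176,179),(562,120)]),("w12",[(122,82),(482,155)]),("w13",[(100,8),(530,157)])]:
    im,m=ld(n); a,b=[onz(m,p,.014) for p in pts]; v=b-a; print(n,a[:2],b[:2],np.degrees(np.arctan2(-v[0],v[1])))
# housing edges from depth at top .066
for n in ["w12","w22","w13"]:
    im,m=ld(n);d=np.load(n+"d.npy");P=cloud(m,d)
    k=(d>0)&(abs(P[...,2]-.066)<.004)&(P[...,0]<.56)&(P[...,0]>.36)&(P[...,1]>.0)&(P[...,1]<.16)
    print(n,cv2.minAreaRect(P[k][:,:2].astype(np.float32)))
    k=(d>0)&(abs(P[...,2]-.0915)<.004)&(P[...,0]<.485)&(P[...,0]>.40)&(P[...,1]>-.06)&(P[...,1]<.02)&(im.max(2)<75)
    q=P[k][:,:2]
    if len(q)>50:
        r=cv2.minAreaRect(q.astype(np.float32)); u=np.linalg.svd(q-q.mean(0),full_matrices=False)[2][0]; print(" handle",len(q),r,q.mean(0),np.degrees(np.arctan2(u[1],u[0])))
    k=(d>0)&(P[...,2]>.096)&(abs(P[...,0]-.507)<.025)&(abs(P[...,1]+.016)<.025)
    q=P[k]
    if len(q)>20: print(" knob",len(q),np.median(q[:,2]),cv2.minEnclosingCircle(q[:,:2].astype(np.float32)),q.mean(0))
E
```

```text
w22 [ 0.39111608 -0.17208804] [0.40910273 0.24113057] -2.492407223159619
w12 [ 0.39197788 -0.17652167] [0.40897625 0.24107027] -2.3309781821732023
w13 [ 0.39603178 -0.11015373] [0.41139154 0.24204339] -2.4971590031693296
w12 ((0.47052156925201416, 0.08483581244945526), (0.10796371102333069, 0.12835320830345154), 87.34644317626953)
 handle 690 ((0.44649001955986023, -0.018728185445070267), (0.04530591145157814, 0.013882623985409737), 4.028318881988525) [ 0.4448893  -0.01847868] 2.887265428713793
w22 ((0.4704003930091858, 0.08467304706573486), (0.10833397507667542, 0.1287626028060913), 87.51081848144531)
 handle 718 ((0.44545280933380127, -0.019231382757425308), (0.04401341453194618, 0.014123626053333282), 2.647995948791504) [ 0.44419732 -0.0188825 ] 2.648295812428476
w13 ((0.470977246761322, 0.08469630032777786), (0.10836353152990341, 0.12844479084014893), 87.39401245117188)
 handle 2154 ((0.4470731019973755, -0.018335260450839996), (0.04614821821451187, 0.013919997029006481), 2.566432237625122) [ 0.44501253 -0.01774581] 2.5677733928040443
 knob 106 0.17951771872658467 ((0.5028547048568726, -0.00248410040512681), 0.011587847955524921) [0.50273335 0.0079533  0.17842013]
```

>>> drive_tool(series=[[-1,0.01,-0.001,0,0,0,5],[-1,0.012,-0.0005,-0.01,0,0,5],[-1,0,0,-0.025,0,0,4],[-1,0,0,-0.025,0,0,0],[-1,0,0,-0.015,0,0,0],[-1,0,0,-0.005,0,0,0],[-1,0,0,0,0,0,0],[-1,0,0,0,0,0,0]])

```text
time_s: 23.75
tcp_pos: [0.4471, -0.0179, 0.0996]
eef_rot: [[0.001, -0.999, -0.04], [-0.0, -0.04, 0.999], [-1.0, -0.001, -0.0]]
ft_force: [0.2, -0.5, 0.4]
grip_width: 0.0855
```

```bash
python3 look.py w23; python3 - <<'E'
from meas import *
im,m=ld("w23");d=np.load("w23d.npy");P=cloud(m,d)
k=(d>0)&(abs(P[...,2]-.0915)<.004)&(P[...,0]<.485)&(P[...,0]>.40)&(P[...,1]>-.06)&(P[...,1]<.02)
q=P[k][:,:2];print(len(q),cv2.minAreaRect(q.astype(np.float32)))
E
```

```text
23.75 tcp [ 0.4471 -0.0179  0.0996] zaz 92.31 down [ 9.e-04 -2.e-04 -1.e+00] j [-0.58  0.49  0.64  2.18 -0.51  0.62  2.04] F [ 0.2 -0.5  0.4] M [ 0.01  0.02 -0.02] w 0.0855
1793 ((0.45425570011138916, -0.01887185126543045), (0.06154066324234009, 0.013999157585203648), 2.396932601928711)
```

View pics/w23.png

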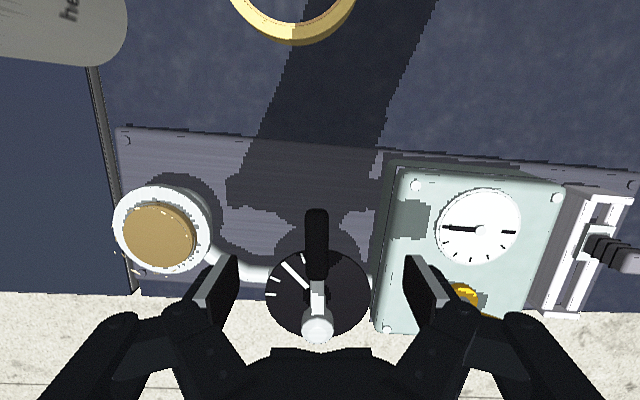

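>>> drive_tool(series=[[-1,-0.0005,-0.001,-0.01,0,0,0.3],[-0.6,0,0,-0.012,0,0,0],[-0.2,0,0,-0.007,0,0,0],[0.2,0,0,0,0,0,0],[0.6,0,0,0,0,0,0],[1,0,0,0,0,0,0],[1,0,0,0,0,0,0],[1,0,0,0,0,0,0]])

```text
time_s: 24.6
tcp_pos: [0.4463, -0.0197, 0.0702]
eef_rot: [[0.001, -0.999, -0.045], [-0.001, -0.045, 0.999], [-1.0, -0.001, -0.001]]
ft_force: [-0.5, -5.0, 1.5]
grip_width: 0.013
```

```bash
python3 look.py w24
```

```text
24.6 tcp [ 0.4463 -0.0197  0.0702] zaz 92.59 down [ 8.e-04 -9.e-04 -1.e+00] j [-0.52  0.55  0.58  2.19 -0.57  0.55  2.1 ] F [-0.5 -5.   1.5] M [-0.88  0.17 -0.23] w 0.013
```

View pics/w24.png

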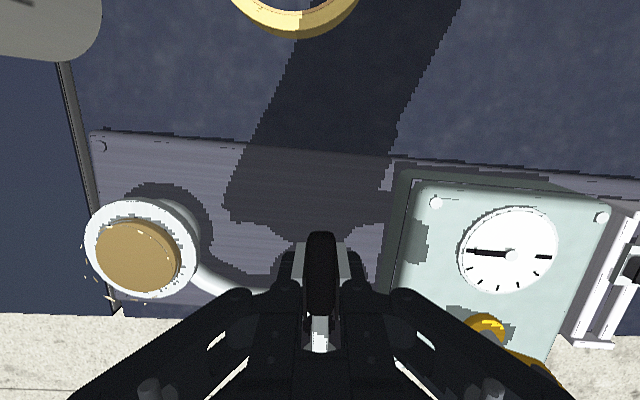

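>>> drive_tool(series=[[1,0.0003,-0.004,0,0,0,3.75],[1,0.0006,-0.004,0,0,0,3.75],[1,0.0008,-0.004,0,0,0,3.75],[1,0.0011,-0.0039,0,0,0,3.75],[1,0.0014,-0.0038,0,0,0,3.75],[1,0,0,0,0,0,0],[1,0,0,0,0,0,0],[1,0,0,0,0,0,0]])

```text
time_s: 25.45
tcp_pos: [0.4501, -0.0391, 0.0701]
eef_rot: [[-0.0, -0.932, -0.362], [-0.001, -0.362, 0.932], [-1.0, 0.0, -0.0]]
ft_force: [-2.9, -5.7, 3.6]
grip_width: 0.0128
```

```bash
python3 look.py w25
```

```text
25.45 tcp [ 0.4501 -0.0391  0.0701] zaz 111.25 down [-2.e-04 -5.e-04 -1.e+00] j [-0.41  0.53  0.49  2.18 -0.48  0.54  2.39] F [-2.9 -5.7  3.6] M [-1.12  0.52 -0.27] w 0.0128
```

View pics/w25.png

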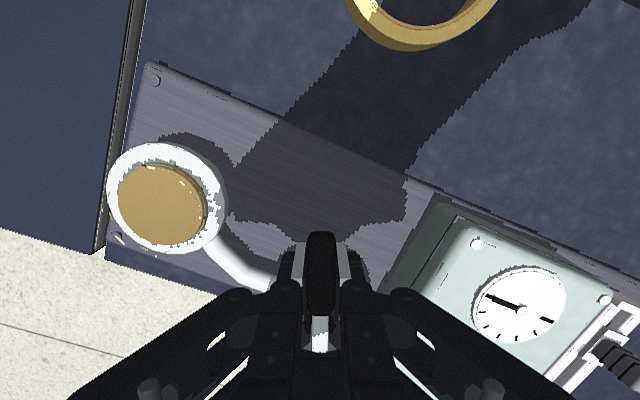

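>>> drive_tool(series=[[1,0.0016,-0.0037,0,0,0,3.75],[1,0.0018,-0.0036,0,0,0,3.75],[1,0.0021,-0.0035,0,0,0,3.75],[1,0.0024,-0.0034,0,0,0,3.75],[1,0.0021,-0.0026,0,0,0,1.5],[1,0.0021,-0.0026,0,0,0,1.5],[1,0,0,0,0,0,0],[1,0,0,0,0,0,0]])

```text
time_s: 26.3
tcp_pos: [0.4602, -0.0565, 0.0699]
eef_rot: [[-0.005, -0.772, -0.635], [0.002, -0.635, 0.772], [-1.0, 0.002, 0.005]]
ft_force: [-8.2, -0.9, 12.7]
grip_width: 0.013
```

```bash
python3 look.py w26
```

```text
26.3 tcp [ 0.4602 -0.0565  0.0699] zaz 129.44 down [-0.0048  0.0022 -1.    ] j [-0.3   0.53  0.4   2.14 -0.39  0.55  2.65] F [-8.2 -0.9 12.7] M [-0.01  1.51  0.38] w 0.013
```

View pics/w26.png

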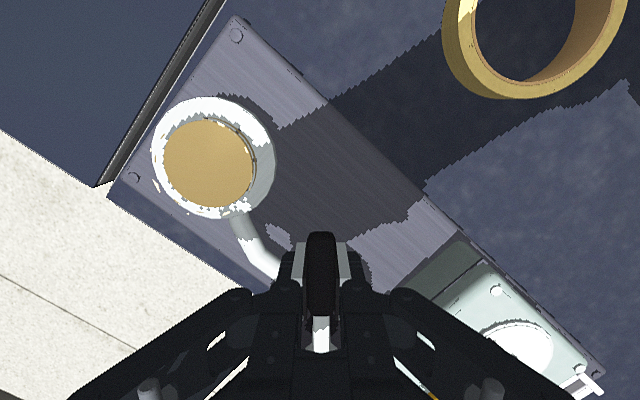

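>>> drive_tool(series=[[0.3,0,0,0,0,0,0],[-0.2,0,0,0,0,0,0],[-0.2,0,0,0,0,0,0],[-0.2,0,0,0.01,0,0,-2],[-0.5,0,0,0.03,0,0,-6],[-1,-0.01,0,0.04,0,0,-7],[-1,-0.02,0,0.02,0,0,-7],[-1,-0.01,0.01,0,0,0,-7]])

```text
time_s: 27.15
tcp_pos: [0.4231, -0.0486, 0.1721]
eef_rot: [[0.004, -0.985, -0.173], [0.001, -0.173, 0.985], [-1.0, -0.004, 0.0]]
ft_force: [-0.2, 0.2, -0.0]
grip_width: 0.0853
```

```bash
cat > valve.py <<'E'
from meas import *
import sys
n=sys.argv[1]
im,m=ld(n);d=np.load(n+"d.npy");P=cloud(m,d)
A=np.array([.5083,-.0159])
rr=np.hypot(P[...,0]-A[0],P[...,1]-A[1])
k=(d>0)&(abs(P[...,2]-.0915)<.004)&(rr<.09)&(rr>.042)&(im.max(2)<80)&(P[...,1]<.02)
n_,l,st,ce=cv2.connectedComponentsWithStats(k.astype(np.uint8));k=l==1+st[1:,4].argmax()
q=P[k][:,:2];r=cv2.minAreaRect(q.astype(np.float32));u=np.linalg.svd(q-q.mean(0),full_matrices=False)[2][0]
az=np.degrees(np.arctan2(u[1],u[0]))%180
v=np.array(r[0])-A
print("grip",len(q),r,"pca az",az,"valve by pca",180+az-177.55 if az<90 else az-177.55,"by pos",np.degrees(np.arctan2(v[1],v[0]))%360-177.55)
E
python3 look.py w27; python3 valve.py w27; python3 valve.py w13;  python3 valve.py w12
```

```text
27.15 tcp [ 0.4231 -0.0486  0.1721] zaz 99.97 down [ 0.0042  0.0012 -1.    ] j [-0.59  0.29  0.7   2.19 -0.28  0.74  2.05] F [-0.2  0.2 -0. ] M [-0.02 -0.    0.05] w 0.0853
grip 729 ((0.45891615748405457, -0.05542711541056633), (0.04303254187107086, 0.013884130865335464), 40.05744171142578) pca az 40.110207971605305 valve by pca 42.56020797160528 by pos 41.1239836741874
grip 2107 ((0.44531726837158203, -0.018413960933685303), (0.04263302683830261, 0.013919997029006481), 2.566432237625122) pca az 2.647861927503845 valve by pca 5.097861927503828 by pos 4.7357523882810995
grip 679 ((0.44517484307289124, -0.019018277525901794), (0.04268530383706093, 0.013893269002437592), 2.932435989379883) pca az 2.8591038742436132 valve by pca 5.30910387424359 by pos 5.278017189094868
```

View pics/w27.png

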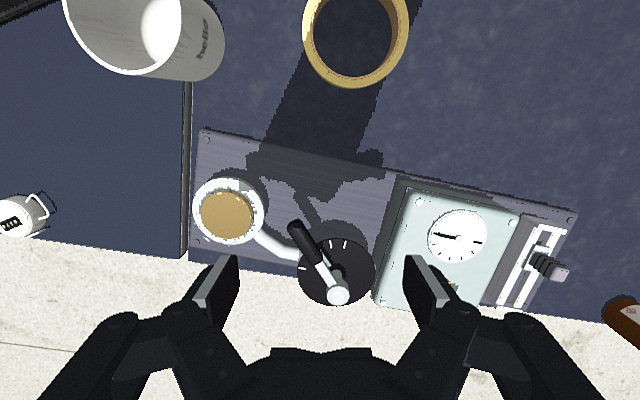

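```bash
python3 - <<'E'
from meas import *
for n in ["w12","w13","w22","w23"]:
    im,m=ld(n);d=np.load(n+"d.npy");P=cloud(m,d)
    A=np.array([.5083,-.0159]); rr=np.hypot(P[...,0]-A[0],P[...,1]-A[1])
    disc=(d>0)&(abs(P[...,2]-.057)<.006)&(rr<.044)&(rr>.010)
    print(n,"disc z",np.median(P[disc][:,2]))
    # disc dark centre
    k=disc&(im.min(2)>130)&(P[...,1]<-.02)
    n_,l,st,ce=cv2.connectedComponentsWithStats(k.astype(np.uint8))
    for i in range(1,n_):
        if st[i,4]>=8:
            q=P[l==i][:,:2];c=q.mean(0)-A;u=np.linalg.svd(q-q.mean(0),full_matrices=False)[2][0]
            print("  n",st[i,4],"az",np.degrees(np.arctan2(c[1],c[0]))%360,"rmean",np.hypot(*c),"lineaz",np.degrees(np.arctan2(u[1],u[0]))%180, "px",ce[i])
E
```

```text
w12 disc z 0.05655113034770751
  n 71 az 221.34336245307787 rmean 0.03160275414589544 lineaz 40.15671730862018 px [233.47887324 191.8028169 ]
  n 17 az 243.60762101424592 rmean 0.03714516787571067 lineaz 65.14169071838744 px [221.88235294 196.23529412]
  n 16 az 265.30705118980796 rmean 0.03687697588872712 lineaz 87.47153331845308 px [218.0625 207.375 ]
w13 disc z 0.05654568312391774
  n 78 az 221.7444873734424 rmean 0.037076018050958275 lineaz 40.07087713284751 px [154.73076923 156.64102564]
  n 36 az 243.1501741521649 rmean 0.03726158744487692 lineaz 66.2381163255185 px [141.11111111 168.22222222]
  n 35 az 265.16604031148285 rmean 0.036948940011939796 lineaz 93.36575038485348 px [134.65714286 185.08571429]
w22 disc z 0.056534619253434754
  n 104 az 221.3118229588763 rmean 0.028308668964539402 lineaz 41.49702203955656 px [314.84615385 252.60576923]
  n 19 az 243.02028436771874 rmean 0.03724052743204994 lineaz 58.59520051658 px [302.10526316 258.63157895]
  n 18 az 265.2050890006367 rmean 0.03667178088492595 lineaz 82.75501852112878 px [301.83333333 270.33333333]
w23 disc z 0.0565627180592069
  n 22 az 200.03503443968708 rmean 0.037549967680524945 lineaz 17.122876699511966 px [302.5        258.27272727]
  n 178 az 220.92541764845885 rmean 0.02802570439081806 lineaz 42.09777790640934 px [294.64044944 274.64606742]
  n 32 az 243.04268402240854 rmean 0.037444038090543266 lineaz 61.60921057922624 px [274.5625 278.75  ]
  n 32 az 265.0538702631357 rmean 0.03703128912587945 lineaz 93.24651339736945 px [270.15625 293.96875]
```

>>> drive_tool(series=[[-1,0.006,-0.002,0,0,0,5],[-1,0.008,-0.002,-0.01,0,0,5],[-1,0.008,-0.002,-0.015,0,0,5],[-1,0.008,-0.002,-0.015,0,0,5],[-1,0.006,-0.0016,-0.01,0,0,5],[-1,0.002,0,0,0,0,5],[-1,0,0,0,0,0,2],[-1,0,0,0,0,0,0]])

```text
time_s: 28.0
tcp_pos: [0.4606, -0.0575, 0.1198]
eef_rot: [[-0.0, -0.738, -0.675], [0.0, -0.675, 0.738], [-1.0, -0.0, 0.0]]
ft_force: [0.4, -0.1, -0.1]
grip_width: 0.0857
```

```bash
python3 look.py w28; python3 valve.py w28
```

```text
28.0 tcp [ 0.4606 -0.0575  0.1198] zaz 132.43 down [-1.e-04  3.e-04 -1.e+00] j [-0.36  0.43  0.47  2.12 -0.32  0.65  2.65] F [ 0.4 -0.1 -0.1] M [-0.   -0.    0.01] w 0.0857
grip 1268 ((0.45905745029449463, -0.05590951442718506), (0.043434858322143555, 0.014007486402988434), 39.4499626159668) pca az 39.520027685135354 valve by pca 41.970027685135335 by pos 41.543818790858865
```

View pics/w28.png

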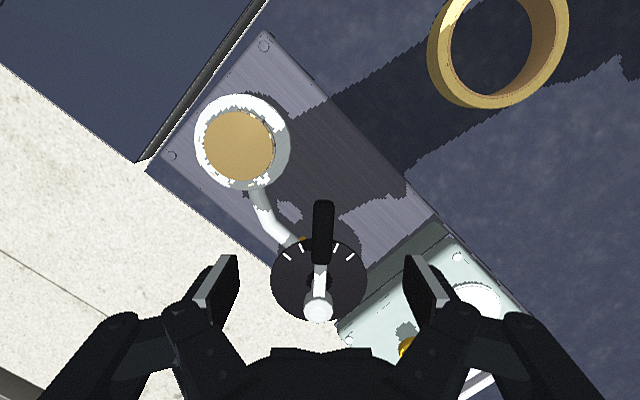

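>>> drive_tool(series=[[-1,0.0008,-0.0006,-0.012,0,0,-1],[-1,0,0,-0.015,0,0,-1],[-1,0,0,-0.015,0,0,0],[-0.3,0,0,-0.008,0,0,0],[-0.3,0,0,0,0,0,0],[-0.3,0,0,0,0,0,0],[-0.3,0,0,0,0,0,0],[-0.3,0,0,0,0,0,0]])

```text
time_s: 28.85
tcp_pos: [0.4618, -0.0581, 0.0704]
eef_rot: [[0.001, -0.762, -0.648], [0.0, -0.648, 0.762], [-1.0, -0.001, -0.001]]
ft_force: [-0.0, -0.3, -0.1]
grip_width: 0.0558
```

```bash
python3 look.py w29
```

```text
28.85 tcp [ 0.4618 -0.0581  0.0704] zaz 130.4 down [ 1.2e-03  1.0e-04 -1.0e+00] j [-0.3   0.53  0.41  2.14 -0.4   0.54  2.68] F [-0.  -0.3 -0.1] M [-0.04  0.02  0.03] w 0.0558
```

View pics/w29.png

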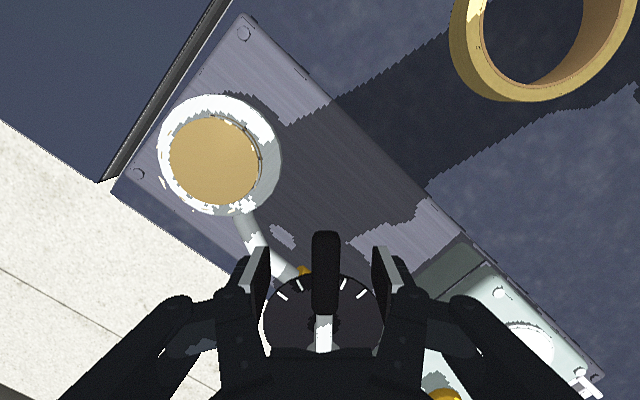

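>>> drive_tool(series=[[0.3,0,0,0,0,0,0],[1,0,0,0,0,0,0],[1,0,0,0,0,0,0],[1,0,0,0,0,0,0],[1,0.0003,-0.0004,0,0,0,0.5],[1,0,0,0,0,0,0],[1,0,0,0,0,0,0],[1,0,0,0,0,0,0]])

```text
time_s: 29.7
tcp_pos: [0.4614, -0.0582, 0.0701]
eef_rot: [[-0.0, -0.755, -0.655], [0.001, -0.655, 0.755], [-1.0, 0.0, 0.001]]
ft_force: [-3.1, 0.9, 6.1]
grip_width: 0.0128
```

>>> drive_tool(series=[[0.3,0,0,0,0,0,0],[-0.2,0,0,0,0,0,0],[-0.2,0,0,0,0,0,0],[-0.2,0,0,0.01,0,0,-2],[-0.5,0,0,0.03,0,0,-6],[-1,-0.01,0.02,0.04,0,0,-7],[-1,-0.02,0.03,0.02,0,0,-7],[-1,-0.01,0.03,0,0,0,-7]])

```text
time_s: 30.5
tcp_pos: [0.4225, 0.0214, 0.1716]
eef_rot: [[0.004, -0.979, -0.202], [0.002, -0.202, 0.979], [-1.0, -0.004, 0.001]]
ft_force: [0.3, 1.4, 0.1]
grip_width: 0.0856
```

```bash
python3 look.py w30; python3 valve.py w30
```

```text
30.5 tcp [0.4225 0.0214 0.1716] zaz 101.65 down [ 0.0036  0.0018 -1.    ] j [-0.74  0.29  0.69  2.2  -0.27  0.74  1.9 ] F [0.3 1.4 0.1] M [ 0.05 -0.03 -0.01] w 0.0856
grip 783 ((0.45992493629455566, -0.05644350126385689), (0.04265153780579567, 0.013779183849692345), 40.86948013305664) pca az 41.9095843051867 valve by pca 44.35958430518667 by pos 42.416624027685145
```

View pics/w30.png

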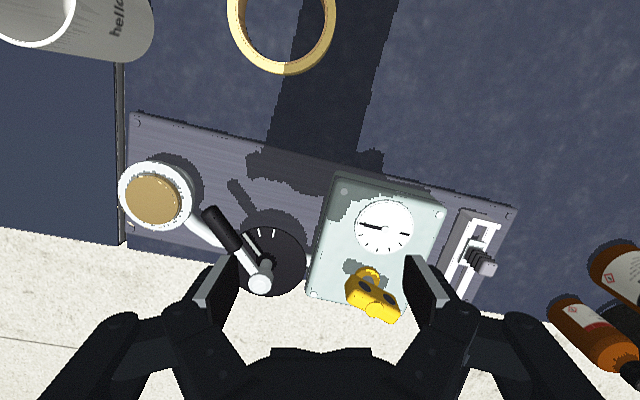

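```bash
python3 - <<'E'
from meas import *
im,m=ld("w30")
cv2.imwrite("pics/w30c.png",np.hstack([cv2.resize(im[190:260,345:425],(400,350),interpolation=cv2.INTER_CUBIC),cv2.resize(im[190:300,190:310],(382,350),interpolation=cv2.INTER_CUBIC)]))
for r in place_of("tab_grip","wrist")[:2]: print(r["p"],r["centre"],onz(m,r["centre"],.063))
d=np.load("w30d.npy");P=cloud(m,d)
k=(d>0)&(P[...,2]>.066)&(P[...,2]<.08)&(abs(P[...,1]-.197)<.03)&(abs(P[...,0]-.46)<.06)
q=P[k];print(len(q),np.median(q[:,2]),cv2.minAreaRect(q[:,:2].astype(np.float32)))
hsv=cv2.cvtColor(im,cv2.COLOR_BGR2HSV)
k=((hsv[...,0]>18)&(hsv[...,0]<32)&(hsv[...,1]>150)&(hsv[...,2]>90))&(d>0)&(P[...,2]>.109)&(abs(P[...,0]-.495)<.05)&(abs(P[...,1]-.083)<.05)
t=P[k];print("key",len(t),cv2.minAreaRect(t[:,:2].astype(np.float32)))
E
```

```text
0.61 [483.1, 264.4] [0.45962416 0.19623464 0.063     ]
312 0.07261634175799371 ((0.4584755003452301, 0.19470688700675964), (0.01597379520535469, 0.015746349468827248), 88.88910675048828)
key 941 ((0.4942082166671753, 0.08345414698123932), (0.048975128680467606, 0.01636308617889881), 70.96898651123047)
```

View pics/w30c.png

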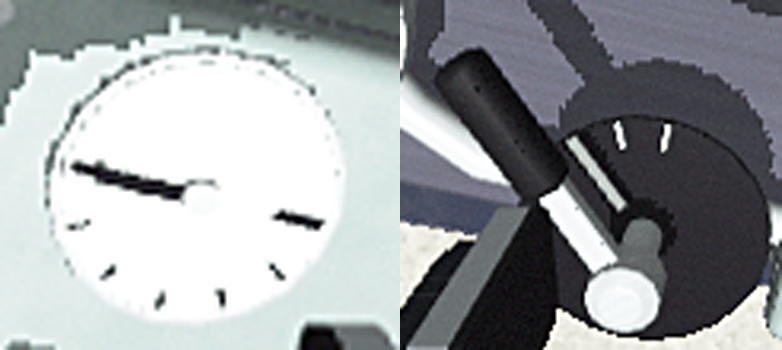

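>>> drive_tool(series=[[0,0,0.03,0,0,0,-2],[0.5,0,0.04,0,0,0,-2],[1,0,0.04,0,0,0,-2],[1,0,0.035,-0.01,0,0,-2],[1,0,0.02,-0.02,0,0,-2],[1,0,0.008,-0.02,0,0,-2],[1,0,0,-0.01,0,0,-2],[1,0,0,0,0,0,0]])

```text
time_s: 31.4
tcp_pos: [0.4214, 0.1924, 0.1084]
eef_rot: [[-0.002, -0.999, 0.035], [-0.002, 0.035, 0.999], [-1.0, 0.002, -0.003]]
ft_force: [-0.4, -1.0, -0.4]
grip_width: 0.0002
```

```bash
python3 look.py w31; python3 - <<'E'
from meas import *
im,m=ld("w31");d=np.load("w31d.npy");P=cloud(m,d)
k=(d>0)&(P[...,2]>.066)&(P[...,2]<.08)&(abs(P[...,1]-.195)<.025)&(abs(P[...,0]-.46)<.05)
q=P[k];print(len(q),np.median(q[:,2]),cv2.minAreaRect(q[:,:2].astype(np.float32)))
for x in np.arange(.40,.56,.01):
    k=(d>0)&(abs(P[...,0]-x)<.004)&(abs(P[...,1]-.195)<.02); print(round(x,2), round(float(P[k][:,2].max(initial=-1)),3),end='; ')
im,m=ld("w30")
f=lambda x,y:(190+(x-400)*120/382,190+y*110/350)
a,b=onz(m,f(572,140),.0567),onz(m,f(625,208),.0567);print("mark az",np.degrees(np.arctan2(*(b-a)[1::-1])))
a,b=onz(m,f(463,78),.093),onz(m,f(608,262),.093);print("handle",np.degrees(np.arctan2(*(b-a)[1::-1])))
E
```

```text
31.4 tcp [0.4214 0.1924 0.1084] zaz 87.99 down [-0.002  -0.0024 -1.    ] j [-1.01  0.48  0.6   2.14 -0.45  0.65  1.44] F [-0.4 -1.  -0.4] M [-0.04 -0.04  0.  ] w 0.0002
0 nan ((0.0, 0.0), (0.0, 0.0), 0.0)
0.4 0.205; 0.41 0.201; 0.42 0.176; 0.43 0.165; 0.44 0.044; 0.45 0.044; 0.46 0.038; 0.47 0.014; 0.48 -1.0; 0.49 -1.0; 0.5 -1.0; 0.51 -1.0; 0.52 -1.0; 0.53 0.042; 0.54 -1.0; 0.55 -1.0; 0.56 -1.0; mark az 43.503598466590276
handle 42.94307882580295
  return _methods._mean(a, axis=axis, dtype=dtype,
  ret = ret.dtype.type(ret / rcount)
```

View pics/w31.png

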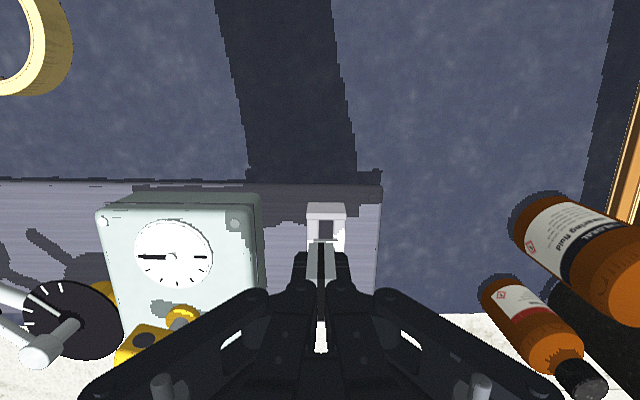

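>>> drive_tool(series=[[1,0,0.0025,-0.01,0,0,0],[1,0,0,-0.02,0,0,0],[1,0,0,-0.015,0,0,0],[1,0,0,-0.006,0,0,0],[1,0,0,0,0,0,0],[1,0.005,0,0,0,0,0],[1,0.005,0,0,0,0,0],[1,0,0,0,0,0,0]])

```text
time_s: 32.25
tcp_pos: [0.4337, 0.1967, 0.0593]
eef_rot: [[0.002, -0.999, 0.034], [0.001, 0.034, 0.999], [-1.0, -0.002, 0.001]]
ft_force: [0.5, -0.9, -0.5]
grip_width: -0.0001
```

```bash
python3 look.py w32; python3 look.py s32 scene; python3 - <<'E'
from meas import *
im=cv2.imread("pics/s32.png");cv2.imwrite("pics/s32c.png",cv2.resize(im[130:260,230:390],None,fx=4.5,fy=4.5,interpolation=cv2.INTER_CUBIC))
E
```

```text
32.25 tcp [0.4337 0.1967 0.0593] zaz 88.04 down [ 2.3e-03  8.0e-04 -1.0e+00] j [-0.92  0.59  0.51  2.12 -0.54  0.55  1.51] F [ 0.5 -0.9 -0.5] M [ 0.03 -0.   -0.04] w -0.0001
```

View pics/w32.png

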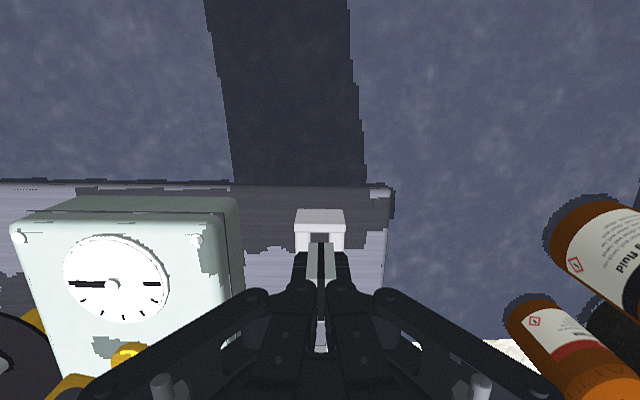

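View pics/s32c.png

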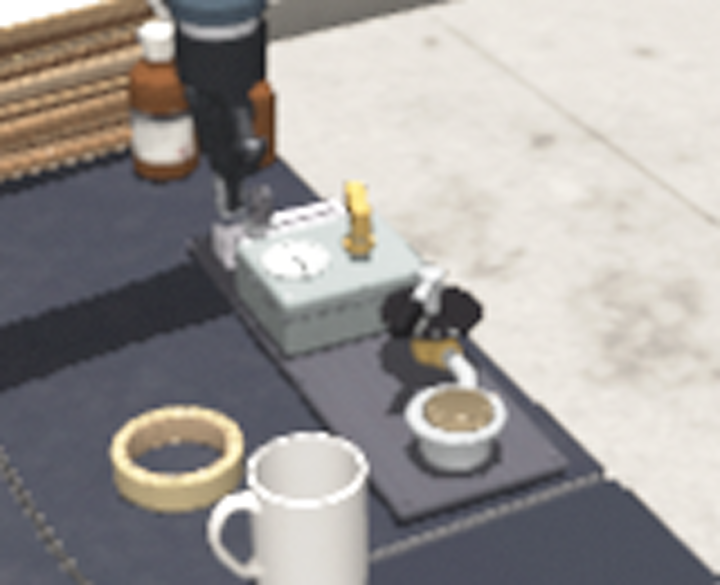

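>>> drive_tool(series=[[1,0.003,-0.002,0,0,0,0],[1,0.005,-0.0002,0,0,0,0],[1,0.005,-0.0002,0,0,0,0],[1,0.005,-0.0002,0,0,0,0],[1,0.005,-0.0002,0,0,0,0],[1,0.005,-0.0002,0,0,0,0],[1,0.005,-0.0002,0,0,0,0],[1,0.003,-0.0001,0,0,0,0]])

```text
time_s: 33.15
tcp_pos: [0.4685, 0.1929, 0.0585]
eef_rot: [[0.0, -0.999, 0.034], [-0.0, 0.034, 0.999], [-1.0, -0.0, -0.0]]
ft_force: [-0.7, -0.4, 0.3]
grip_width: 0.0001
```

>>> drive_tool(series=[[1,0.002,-0.0001,0,0,0,0],[1,0.002,-0.0001,0,0,0,0],[1,0.002,-0.0001,0,0,0,0],[1,0,0,0,0,0,0],[1,0,0,0,0,0,0],[1,0,0,0,0,0,0],[1,0,0,0,0,0,0],[1,0,0,0,0,0,0]])

```text
time_s: 33.95
tcp_pos: [0.4743, 0.193, 0.0587]
eef_rot: [[0.001, -0.999, 0.034], [0.0, 0.034, 0.999], [-1.0, -0.001, 0.0]]
ft_force: [0.6, -0.3, 0.3]
grip_width: -0.0001
```

```bash
python3 look.py w33; python3 look.py s33 scene; python3 - <<'E'
from meas import *
im=cv2.imread("pics/s33.png");cv2.imwrite("pics/s33c.png",cv2.resize(im[150:220,260:340],None,fx=8,fy=8,interpolation=cv2.INTER_CUBIC))
E
```

```text
33.95 tcp [0.4743 0.193  0.0587] zaz 88.06 down [ 7.e-04  2.e-04 -1.e+00] j [-0.87  0.63  0.51  2.03 -0.53  0.6   1.54] F [ 0.6 -0.3  0.3] M [-0.01 -0.01 -0.01] w -0.0001
```

View pics/s33c.png

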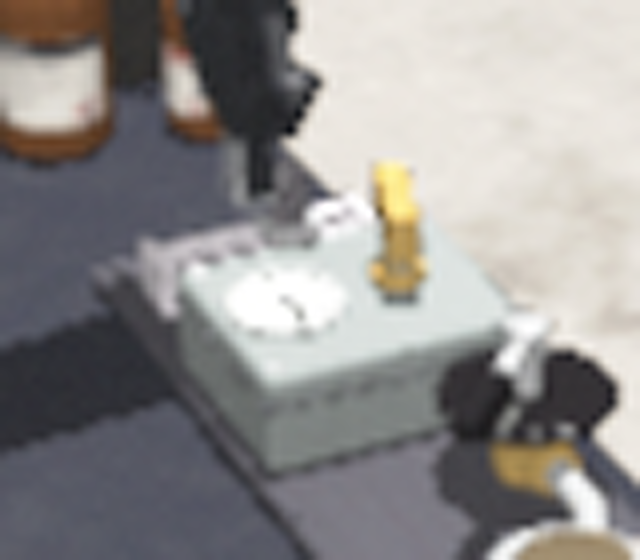

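>>> drive_tool(series=[[1,0.002,-0.0001,0,0,0,0],[1,0.002,-0.0001,0,0,0,0],[1,0.001,0,0,0,0,0],[1,0.001,0,0,0,0,0],[1,0.001,0,0,0,0,0],[1,0,0,0,0,0,0],[1,0,0,0,0,0,0],[1,0,0,0,0,0,0]])

```text
time_s: 34.85
tcp_pos: [0.4781, 0.1925, 0.058]
eef_rot: [[-0.006, -0.999, 0.033], [-0.0, 0.033, 0.999], [-1.0, 0.006, -0.001]]
ft_force: [-8.9, 0.4, 5.2]
grip_width: 0.0
```

>>> drive_tool(series=[[1,0.001,0,0,0,0,0],[1,0.001,0,0,0,0,0],[1,0,0,0,0,0,0],[1,0,0,0,0,0,0],[1,0,0,0,0,0,0],[1,0,0,0,0,0,0],[1,0,0,0,0,0,0],[1,0,0,0,0,0,0]])

```text
time_s: 35.65
tcp_pos: [0.4782, 0.1924, 0.0576]
eef_rot: [[-0.01, -0.999, 0.033], [-0.001, 0.033, 0.999], [-1.0, 0.01, -0.001]]
ft_force: [-12.9, 0.3, 8.9]
grip_width: -0.0001
```

>>> drive_tool(series=[[1,-0.01,0,0,0,0,0],[1,-0.02,0,0,0,0,0],[1,-0.02,0,0.01,0,0,0],[1,-0.01,-0.005,0.04,0,0,0],[1,0,-0.02,0.04,0,0,0],[1,0,-0.04,0.04,0,0,0],[1,-0.01,-0.04,0.03,0,0,0],[1,0,-0.04,0,0,0,0]])

```text
time_s: 36.45
tcp_pos: [0.4152, 0.0522, 0.2164]
eef_rot: [[0.007, -0.999, 0.033], [0.004, 0.033, 0.999], [-1.0, -0.007, 0.004]]
ft_force: [0.6, 0.4, 0.3]
grip_width: 0.0002
```

```bash
python3 look.py w34;python3 valve.py w34; python3 - <<'E'
from meas import *
im,m=ld("w34")
d=np.load("w34d.npy");P=cloud(m,d)
k=(d>0)&(P[...,2]>.066)&(P[...,2]<.08)&(abs(P[...,1]-.194)<.03)&(abs(P[...,0]-.48)<.07)
q=P[k];print("tab",len(q),cv2.minAreaRect(q[:,:2].astype(np.float32)))
E
```

```text
36.45 tcp [0.4152 0.0522 0.2164] zaz 88.08 down [ 0.0069  0.004  -1.    ] j [-0.96  0.19  0.82  2.17 -0.19  0.84  1.52] F [0.6 0.4 0.3] M [-0.02 -0.02  0.02] w 0.0002
grip 542 ((0.45994457602500916, -0.05652604252099991), (0.04239892214536667, 0.013750608079135418), 42.69318389892578) pca az 42.39472922016393 valve by pca 44.84472922016391 by pos 42.48545970026896
tab 222 ((0.49546128511428833, 0.1936168074607849), (0.015985576435923576, 0.01623794063925743), 83.97069549560547)
```

View pics/w34.png

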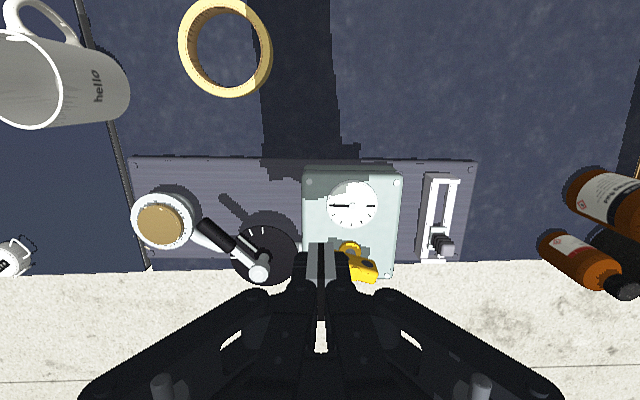

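```bash
python3 - <<'E'
from meas import *
im,m=ld("w34")
cv2.imwrite("pics/w34c.png",np.hstack([cv2.resize(im[165:270,410:470],(340,595),interpolation=cv2.INTER_CUBIC),cv2.resize(im[180:280,125:205],(450,563),interpolation=cv2.INTER_CUBIC)[:563].copy() if 0 else cv2.copyMakeBorder(cv2.resize(im[180:285,125:205],(450,591),interpolation=cv2.INTER_CUBIC),0,4,0,0,0)]))
print("dish",dish("w34",(125,190,200,255),.0535)[1])
E
```

```text
dish ((0.46125560998916626, -0.1324833631515503), (0.0488046333193779, 0.05256780609488487), 33.23857498168945)
```

View pics/w34c.png

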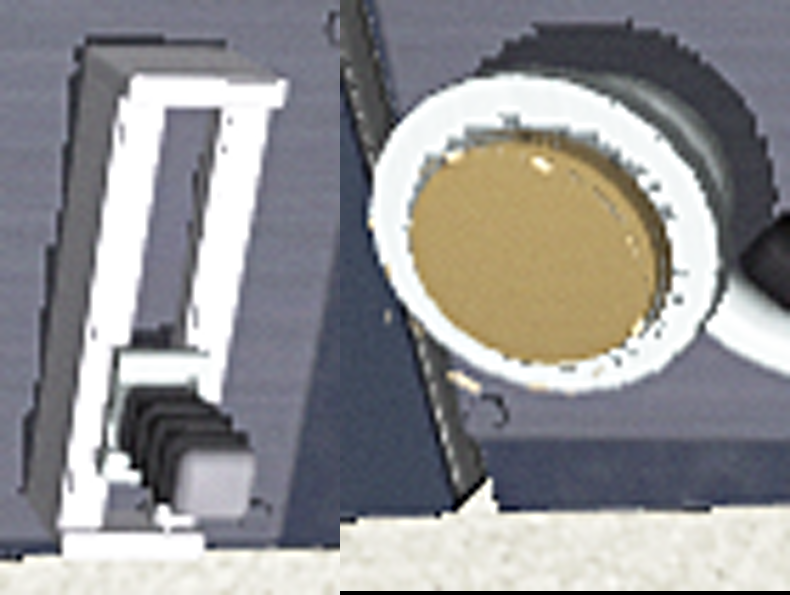

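```bash
python3 - <<'E'
from meas import *
im,m=ld("w34")
g=lambda x,y:(410+x*60/340,165+y*105/595)
ex=np.array([.999,-.044])
def s(m,uv,z): return float(onz(m,uv,z)[:2]@ex)
print("frame inner near",s(m,g(185,105),.044),"outer near",s(m,g(205,80),.044),"slider near edge",s(m,g(160,352),.044),"slider far",s(m,g(125,482),.044),"frame inner far",s(m,g(130,530),.044),"outer far",s(m,g(130,555),.044))
im,m=ld("w2")
h=lambda x,y:(310+x/6,150+y/6)
print("w2: inner near",s(m,h(680,140),.044),"outer near",s(m,h(690,115),.044),"slider near",s(m,h(675,200),.044),"slider far",s(m,h(650,310),.044),"inner far",s(m,h(630,478),.044),"outer far",s(m,h(630,500),.044))
for n in ["w2","w12","w13","w30","w34"]:
    im,m=ld(n);d=np.load(n+"d.npy");P=cloud(m,d)
    S=P[...,:2]@ex
    k=(d>0)&(P[...,2]>.068)&(P[...,2]<.078)&(abs(P[...,1]-.194)<.02)&(abs(P[...,0]-.48)<.07)
    r=cv2.minAreaRect(P[k][:,:2].astype(np.float32));print(n,k.sum(),r,np.array(r[0])@ex)
E
```

```text
frame inner near 0.41729528373386215 outer near 0.41208100990181146 slider near edge 0.4715003397217444 slider far 0.5025044102199095 frame inner far 0.5143795661208734 outer far 0.5206738604288448
w2: inner near 0.4191180453823023 outer near 0.41241112649080747 slider near 0.4352845663654157 slider far 0.4660798681268676 inner far 0.515578867341476 outer far 0.5222844629512746
w2 112 ((0.4580778479576111, 0.19515876471996307), (0.015466478653252125, 0.015309900976717472), 88.16703796386719) 0.4490327844619751
w12 237 ((0.4592522382736206, 0.1949947625398636), (0.016021549701690674, 0.016523828729987144), 88.51954650878906) 0.45021321648359297
w13 545 ((0.45892295241355896, 0.19515441358089447), (0.016798051074147224, 0.01628054864704609), 84.68930053710938) 0.44987723526358603
w30 280 ((0.4584755003452301, 0.19470688700675964), (0.01597379520535469, 0.015746349468827248), 88.88910675048828) 0.44944992181658744
w34 205 ((0.4956381320953369, 0.193603515625), (0.015972044318914413, 0.016156215220689774), 86.78631591796875) 0.48662393927574155
```

```bash
python3 look.py s35 scene; python3 - <<'E'
import cv2,numpy as np
a=cv2.imread("pics/scene0.png");b=cv2.imread("pics/s35.png")
cv2.imwrite("pics/s35c.png",np.hstack([cv2.resize(a[160:340,240:460],(396,324)),cv2.resize(b[160:340,240:460],(396,324))]))
E
```

```text
(no output)
```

View pics/s35c.png

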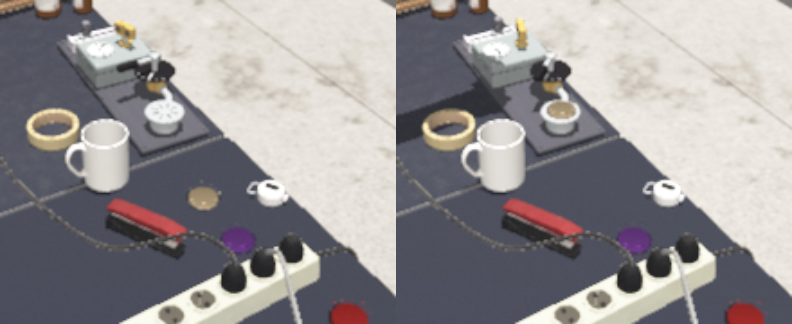

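The before and after crops match apart from the dish, key, valve and tab. The tally, purple lid, mug and tape ring have not moved. Handing in.

```bash
python3 -c "
from workcell import *
s=read_state();print(s['time_s'],s['qd'],s['ft_force'])
print(close_job())"
```

```text
36.55 [-0.04093563  0.04555469 -0.08720293 -0.01871247 -0.04518772 -0.00233517
 -0.06630301] [ 0.49909151  0.90394002 -1.14410154]
the job is handed in; nothing more can be done
None
```

All four steps were done in the order asked, and I handed the job in at 36.6 s with the arm clear of everything.

- **Dish:** it sits flat on the stage, within about 2 mm of centre by the camera fit.
- **Key:** I wound it clockwise in two grasps (about 110° each) until it hit the stop. The moment jumped to 1.5 N m, and the gauge pointer lies on the second long mark.
- **Valve:** my first turn stopped at about 42.5°, so I took hold again and corrected it. The handle's direction now reads 44–45°, within 1° of the long mark. Its grip position reads about 42.5°; I judged that reading less reliable because it depends on the estimated turning axis.
- **Start tab:** I pushed it until it stopped moving, and the force then rose to 13 N. It travelled 37 mm, not the full 40 mm, because it started about 3–4 mm along its track. It now sits about 20 mm past the middle of the track, which fits the far stop.

The before and after pictures show the tally, the look-alike lids, the mug, the tape ring and the stapler unmoved. The bottle looks unmoved in the last wrist picture too.

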